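Change over the bench tube capper and load its caps

TASK

Change over the tube capper for the next batch of sample tubes: first fit every coloured collar that is out on the table onto the spindle with the foot of the same colour, turning its flat to the spindle's flat so that it goes fully down (those of one colour stack on the same spindle). Then pour all the yellow caps from the cup into the white hopper and stand the cup upright and empty back on its round black mat, and last push the red feed lever fully over to its on side. Leave the jar and the plain steel ring where they are.

Things in the scene. Friction and masses are not known exactly. Their poses are not given: they have to be found in the camera images.
- blue1_mid (a point): blue plastic keyed collar: round outside, 52 mm diameter, 20 mm high, about 90 g, with a D-shaped through bore 29 mm in diameter, its flat 9 mm from the axis. The point is its centre, half-way up; z up its axis; x points from the axis to the flat, marked by a white line on the top face. May be absent (None)
- blue2_mid (a point): blue plastic keyed collar: round outside, 52 mm diameter, 20 mm high, about 90 g, with a D-shaped through bore 29 mm in diameter, its flat 9 mm from the axis. The point is its centre, half-way up; z up its axis; x points from the axis to the flat, marked by a white line on the top face. May be absent (None)
- blue3_mid (a point): blue plastic keyed collar: round outside, 52 mm diameter, 20 mm high, about 90 g, with a D-shaped through bore 29 mm in diameter, its flat 9 mm from the axis. The point is its centre, half-way up; z up its axis; x points from the axis to the flat, marked by a white line on the top face. May be absent (None)
- green1_mid (a point): green plastic keyed collar: round outside, 52 mm diameter, 20 mm high, about 90 g, with a D-shaped through bore 29 mm in diameter, its flat 9 mm from the axis. The point is its centre, half-way up; z up its axis; x points from the axis to the flat, marked by a white line on the top face. May be absent (None)
- green2_mid (a point): green plastic keyed collar: round outside, 52 mm diameter, 20 mm high, about 90 g, with a D-shaped through bore 29 mm in diameter, its flat 9 mm from the axis. The point is its centre, half-way up; z up its axis; x points from the axis to the flat, marked by a white line on the top face. May be absent (None)
- green3_mid (a point): green plastic keyed collar: round outside, 52 mm diameter, 20 mm high, about 90 g, with a D-shaped through bore 29 mm in diameter, its flat 9 mm from the axis. The point is its centre, half-way up; z up its axis; x points from the axis to the flat, marked by a white line on the top face. May be absent (None)
- spindle_blue_foot (a point): steel D-spindle with a blue foot flange: upright post, 26 mm diameter, one flat 7.5 mm from the axis, top 68 mm above this point, last 8 mm tapered. Point: on the axis, top face of the flange (68 mm diameter), where the lowest collar rests. x points to the flat (white line on the flange). Flats must agree within 0.15 rad; up to three collars stack
- spindle_green_foot (a point): steel D-spindle with a green foot flange: upright post, 26 mm diameter, one flat 7.5 mm from the axis, top 68 mm above this point, last 8 mm tapered. Point: on the axis, top face of the flange (68 mm diameter), where the lowest collar rests. x points to the flat (white line on the flange). Flats must agree within 0.15 rad; up to three collars stack
- deck_top (a point): fixed aluminium deck that carries both spindles, 120 x 260 mm, 18 mm thick; the point is the centre of its top face, x and y along its sides; the spindles stand 68 mm either way along y, their flanges 4 mm thick
- cup_mid (a point): frosted clear plastic cup, 85 mm high, outside diameter 66 mm at the rim tapering evenly to 53 mm at the foot, wall 3 mm, floor 4 mm, about 90 g, holding the yellow caps (60 g). The point is its centre, 42.5 mm above its underside; z points to its mouth
- mat_top (a point): round black rubber mat for the cup, 92 mm diameter, 5 mm thick, fixed; the point is the centre of its top face
- cap1_mid (a point): yellow tube cap, a disc 15 mm diameter and 12 mm high, about 10 g, at the start in the cup; the point is its centre, z its axis
- cap2_mid (a point): yellow tube cap, a disc 15 mm diameter and 12 mm high, about 10 g, at the start in the cup; the point is its centre, z its axis
- cap3_mid (a point): yellow tube cap, a disc 15 mm diameter and 12 mm high, about 10 g, at the start in the cup; the point is its centre, z its axis
- cap4_mid (a point): yellow tube cap, a disc 15 mm diameter and 12 mm high, about 10 g, at the start in the cup; the point is its centre, z its axis
- cap5_mid (a point): yellow tube cap, a disc 15 mm diameter and 12 mm high, about 10 g, at the start in the cup; the point is its centre, z its axis
- cap6_mid (a point): yellow tube cap, a disc 15 mm diameter and 12 mm high, about 10 g, at the start in the cup; the point is its centre, z its axis
- hopper_in (a point): cap hopper: fixed open white box with a blue-edged rim, 160 x 160 mm outside, 70 mm high, walls and floor 4 mm; the point is the centre of its inner floor (4 mm above the table), x and y along its sides
- feed_tip (a point): centre of the red ball, 26 mm diameter, at the end of the feed lever; the lever is 80 mm long from ball to hinge, the hinge 22 mm above the table on a fixed grey block 70 x 50 x 25 mm, the ball about 92 mm above the table at either end and 102 mm midway. The y axis of this frame is the hinge axis; as the joint grows the ball swings in an arc towards the horizontal direction y cross up
- feed (a joint): feed lever angle: near 0 = leaning to the off side, 1.0 rad = leaning fully over to the other, on side; light friction, stays where it is left
- jar_mid (a point): bystander: sample jar with an orange lid, 48 mm diameter, 60 mm high; the point is its centre
- plain_ring_mid (a point): bystander: plain steel ring without a flat, 40 mm outside diameter, 12 mm high; the point is its centre
Things that resemble listed ones, but are neither listed nor needed, are in the scene too. Leave any orange or pink look-alike of the part that bears blue3_mid alone.

How it is judged (in metres and radians):
On the way, in this order (a step that is already met when the one before it is completed fails the run):
1. every collar present is fully down on the spindle of its colour, with no cap in the hopper yet (horizontal distance between each of blue1_mid, blue2_mid, blue3_mid and spindle_blue_foot below 0.004 m and z of blue1_mid in the frame of spindle_blue_foot between 0.006 and 0.054 m and angle between each of blue1_mid, blue2_mid, blue3_mid, green1_mid, green2_mid, green3_mid's own z axis and vertical below 0.08 rad and angle between the x axis of each of blue1_mid, blue2_mid, blue3_mid and the x axis of spindle_blue_foot, either way round below 0.25 rad and z of blue2_mid in the frame of spindle_blue_foot between 0.006 and 0.054 m and z of blue3_mid in the frame of spindle_blue_foot between 0.006 and 0.054 m and horizontal distance between each of green1_mid, green2_mid, green3_mid and spindle_green_foot below 0.004 m and z of green1_mid in the frame of spindle_green_foot between 0.006 and 0.054 m and angle between the x axis of each of green1_mid, green2_mid, green3_mid and the x axis of spindle_green_foot, either way round below 0.25 rad and z of green2_mid in the frame of spindle_green_foot between 0.006 and 0.054 m and z of green3_mid in the frame of spindle_green_foot between 0.006 and 0.054 m and not ((x of cap1_mid in the frame of hopper_in between -0.078 and 0.078 m and y of cap1_mid in the frame of hopper_in between -0.078 and 0.078 m and z of cap1_mid in the frame of hopper_in between 0 and 0.06 m) or (x of cap2_mid in the frame of hopper_in between -0.078 and 0.078 m and y of cap2_mid in the frame of hopper_in between -0.078 and 0.078 m and z of cap2_mid in the frame of hopper_in between 0 and 0.06 m) or (x of cap3_mid in the frame of hopper_in between -0.078 and 0.078 m and y of cap3_mid in the frame of hopper_in between -0.078 and 0.078 m and z of cap3_mid in the frame of hopper_in between 0 and 0.06 m) or (x of cap4_mid in the frame of hopper_in between -0.078 and 0.078 m and y of cap4_mid in the frame of hopper_in between -0.078 and 0.078 m and z of cap4_mid in the frame of hopper_in between 0 and 0.06 m) or (x of cap5_mid in the frame of hopper_in between -0.078 and 0.078 m and y of cap5_mid in the frame of hopper_in between -0.078 and 0.078 m and z of cap5_mid in the frame of hopper_in between 0 and 0.06 m) or (x of cap6_mid in the frame of hopper_in between -0.078 and 0.078 m and y of cap6_mid in the frame of hopper_in between -0.078 and 0.078 m and z of cap6_mid in the frame of hopper_in between 0 and 0.06 m))), for 0.2 s.
2. the cup is tipped and caps have gone into the hopper (((x of cap1_mid in the frame of hopper_in between -0.078 and 0.078 m and y of cap1_mid in the frame of hopper_in between -0.078 and 0.078 m and z of cap1_mid in the frame of hopper_in between 0 and 0.06 m) or (x of cap2_mid in the frame of hopper_in between -0.078 and 0.078 m and y of cap2_mid in the frame of hopper_in between -0.078 and 0.078 m and z of cap2_mid in the frame of hopper_in between 0 and 0.06 m) or (x of cap3_mid in the frame of hopper_in between -0.078 and 0.078 m and y of cap3_mid in the frame of hopper_in between -0.078 and 0.078 m and z of cap3_mid in the frame of hopper_in between 0 and 0.06 m) or (x of cap4_mid in the frame of hopper_in between -0.078 and 0.078 m and y of cap4_mid in the frame of hopper_in between -0.078 and 0.078 m and z of cap4_mid in the frame of hopper_in between 0 and 0.06 m) or (x of cap5_mid in the frame of hopper_in between -0.078 and 0.078 m and y of cap5_mid in the frame of hopper_in between -0.078 and 0.078 m and z of cap5_mid in the frame of hopper_in between 0 and 0.06 m) or (x of cap6_mid in the frame of hopper_in between -0.078 and 0.078 m and y of cap6_mid in the frame of hopper_in between -0.078 and 0.078 m and z of cap6_mid in the frame of hopper_in between 0 and 0.06 m)) and angle between cup_mid's own z axis and vertical above 0.7 rad), for 0.05 s.
3. all caps are in the hopper and the cup stands upright on its mat, released (x of cap1_mid in the frame of hopper_in between -0.078 and 0.078 m and y of cap1_mid in the frame of hopper_in between -0.078 and 0.078 m and z of cap1_mid in the frame of hopper_in between 0 and 0.06 m and x of cap2_mid in the frame of hopper_in between -0.078 and 0.078 m and y of cap2_mid in the frame of hopper_in between -0.078 and 0.078 m and z of cap2_mid in the frame of hopper_in between 0 and 0.06 m and x of cap3_mid in the frame of hopper_in between -0.078 and 0.078 m and y of cap3_mid in the frame of hopper_in between -0.078 and 0.078 m and z of cap3_mid in the frame of hopper_in between 0 and 0.06 m and x of cap4_mid in the frame of hopper_in between -0.078 and 0.078 m and y of cap4_mid in the frame of hopper_in between -0.078 and 0.078 m and z of cap4_mid in the frame of hopper_in between 0 and 0.06 m and x of cap5_mid in the frame of hopper_in between -0.078 and 0.078 m and y of cap5_mid in the frame of hopper_in between -0.078 and 0.078 m and z of cap5_mid in the frame of hopper_in between 0 and 0.06 m and x of cap6_mid in the frame of hopper_in between -0.078 and 0.078 m and y of cap6_mid in the frame of hopper_in between -0.078 and 0.078 m and z of cap6_mid in the frame of hopper_in between 0 and 0.06 m and horizontal distance between cup_mid and mat_top below 0.02 m and angle between cup_mid's own z axis and vertical below 0.1 rad and z of cup_mid in the frame of mat_top below 0.047 m and contact force between the fingers and anything else below 0.5 N), for 0.2 s.
4. the feed lever is fully over to the on side (value of joint feed above 0.85 rad), for 0.2 s.
At the end, for the whole second after the job is handed in: Each collar present on the spindle of its colour: within 4 mm of the axis, upright (0.08 rad), flats aligned (0.25 rad), centre under 54 mm above the flange. Six caps in the hopper below its rim; cup upright (0.1 rad) within 20 mm of the mat centre; lever past 0.85 rad (horizontal distance between each of blue1_mid, blue2_mid, blue3_mid and spindle_blue_foot below 0.004 m and z of blue1_mid in the frame of spindle_blue_foot between 0.006 and 0.054 m and angle between each of blue1_mid, blue2_mid, blue3_mid, green1_mid, green2_mid, green3_mid's own z axis and vertical below 0.08 rad and angle between the x axis of each of blue1_mid, blue2_mid, blue3_mid and the x axis of spindle_blue_foot, either way round below 0.25 rad and z of blue2_mid in the frame of spindle_blue_foot between 0.006 and 0.054 m and z of blue3_mid in the frame of spindle_blue_foot between 0.006 and 0.054 m and horizontal distance between each of green1_mid, green2_mid, green3_mid and spindle_green_foot below 0.004 m and z of green1_mid in the frame of spindle_green_foot between 0.006 and 0.054 m and angle between the x axis of each of green1_mid, green2_mid, green3_mid and the x axis of spindle_green_foot, either way round below 0.25 rad and z of green2_mid in the frame of spindle_green_foot between 0.006 and 0.054 m and z of green3_mid in the frame of spindle_green_foot between 0.006 and 0.054 m and x of cap1_mid in the frame of hopper_in between -0.078 and 0.078 m and y of cap1_mid in the frame of hopper_in between -0.078 and 0.078 m and z of cap1_mid in the frame of hopper_in between 0 and 0.06 m and x of cap2_mid in the frame of hopper_in between -0.078 and 0.078 m and y of cap2_mid in the frame of hopper_in between -0.078 and 0.078 m and z of cap2_mid in the frame of hopper_in between 0 and 0.06 m and x of cap3_mid in the frame of hopper_in between -0.078 and 0.078 m and y of cap3_mid in the frame of hopper_in between -0.078 and 0.078 m and z of cap3_mid in the frame of hopper_in between 0 and 0.06 m and x of cap4_mid in the frame of hopper_in between -0.078 and 0.078 m and y of cap4_mid in the frame of hopper_in between -0.078 and 0.078 m and z of cap4_mid in the frame of hopper_in between 0 and 0.06 m and x of cap5_mid in the frame of hopper_in between -0.078 and 0.078 m and y of cap5_mid in the frame of hopper_in between -0.078 and 0.078 m and z of cap5_mid in the frame of hopper_in between 0 and 0.06 m and x of cap6_mid in the frame of hopper_in between -0.078 and 0.078 m and y of cap6_mid in the frame of hopper_in between -0.078 and 0.078 m and z of cap6_mid in the frame of hopper_in between 0 and 0.06 m and horizontal distance between cup_mid and mat_top below 0.02 m and angle between cup_mid's own z axis and vertical below 0.1 rad and z of cup_mid in the frame of mat_top below 0.047 m and value of joint feed above 0.85 rad); the robot touches nothing.
It fails at once if the jar or the plain ring is moved more than 30 mm or the jar is tipped over (distance of any of jar_mid, plain_ring_mid from where it was at the start of the episode above 0.03 m or angle between jar_mid's own z axis and vertical above 0.5 rad).
Of blue1, blue2, blue3, green1, green2, green3 only 3 to 5 are there at a start; the rules pass over those that are not, and their reading is None.
At some moment in a run one of blue1, blue2, blue3, green1, green2, green3 may be knocked a few centimetres aside while the robot is not near it.
It also fails if it takes over 210 s, if anything falls off the work surface, if the arm or the gripper's body presses on something with over 40 N, if the wrist force passes 120 N, or if a joint passes its speed limit or range.

ROBOT

A 6-joint arm with a two-finger parallel gripper is mounted at the origin on the work surface. World frame = base frame: x ahead of the robot, y to its left, z up, the work surface at z = 0. Lengths are in mm, angles in rad, forces in N, time in s.
With the tool pointing down it reaches from about 350 to 775 mm from the base axis. Payload 7.3 kg.
Tool frame: the origin (TCP) lies between the finger pads; the fingertips stand 8 mm ahead of it and the grasp point (between the pads) lies 11 mm behind it; y points along the fingers, z is the direction in which the jaws open and shut, and the axes are right-handed (so a half turn about y gives the same grasp; the last joint's range is limited). The gripper opens to 92 mm and grips with 3 to 60 N. Pads are 19 mm wide; open, the fingers measure 130 mm over their backs; the gripper's body (75 mm by 190 mm) begins 47 mm behind the grasp point.
Start: joints at [-1.302, 0.342, 1.524, -0, 1.275, -0.146], TCP at [211.602, -480.488, 234.741] pointing down, gripper open.
Joint ranges: [-2.53, 2.53], [-0.77, 2.02], [0.04, 2.7], [-1, 4.14], [0.28, 2.66], [-3.11, 3.11]. Speed limits (rad/s): [2.57, 2.57, 3.14, 3.14, 3.14, 3.14].

INTERFACE

Orientations are given as [roll, pitch, yaw] about the fixed x, y, z axes, in that order (R = Rz(yaw) Ry(pitch) Rx(roll)).
In Python, from plant import bot, vision, job gives the robot as it stands. The module is installed in compiled form; this text tells all that it offers.
- The arm moves only by the tool arm_command, never from a script. Its argument "deltas" is a list of rows, each a list of 4 numbers: the shift along the tool's x, y, z in m, then the turn about the tool's y in degrees. In form: [[x, y, z, twist], ...]. A call has 1 to 5 rows; each row shifts and turns the commanded pose from where the row before left it, along the tool's axes as they then stand; what a row does not reach is not made up. A row lasts 1/10 s, in which the tool goes at most 50 mm and 8.59 degrees, less where a joint would pass 70% of its speed; a pose out of reach is approached as far as the arm can. A call is refused whole if a number of a shift passes 0.05 or a number of a turn 8.59, either way. A call with a gripper value outside its range is refused whole. "claw" is the closure in counts, from 0 (fully open) to 255 (shut), set as the call begins (left out, the last holds). The fingers move at their own pace and stop on an object; the grip force is fixed at half the most. Time passes only in rows, so rows that do not move let the fingers close. It gives the time, the measured TCP pose, the force and the opening at its end, in the units of the state.
- bot.get_obs(): the state, without advancing time (a new reading comes with each control period).
- vision.capture(name): name is "side" or "top"; returns a dict with "img" (400x640x3 uint8, red, green, blue), "camera_matrix" (3x3 intrinsics, pixels), "world_to_cam" (4x4, takes a point from world to camera coordinates). Camera axes: x right, y down, z forward; pixel columns grow to the right and rows downward; lengths in mm; the calibration is good to about 2 mm. A picture is of the moment at which its call begins. There is no depth.
- job.close_job(): hands the job in, once; it reports no verdict.
Trained networks look in a picture, given as the dict that the camera call returned (one of the last four; its "shot" number tells which), for a name from the list of things; names that differ only in an ending like _2 or _b are one class to them, and where a whole thing is asked for, a point or a joint stands for the part that bears it (a point fixed in the world has none). Each returns a list of dicts, best first, with "confidence" (0 to 1); they miss things now and then, are a little off and sometimes report something else, mostly with a low value. They report only what shows in the picture. A call takes as long as a camera call. They do not tell look-alikes from the thing itself.
- vision.find_in(picture, name): "xyz" ([x, y, z] in mm, in the coordinates of the camera as it stood for that picture, good to about 4 mm: the middle of the surface that is visible of it).
- vision.regions_of(picture, name): "mask" (400x640 bool, what is visible of it).
The state is a dict: "time": time; "joint_positions": joint angles; "dq": joint speeds; "tau": joint torques, N m; "tool_pos": TCP position; "tcp_rot": TCP orientation; "contact_force": force on the tool from outside, world axes, zero at the start; "moment": the same for the moment, N m; "grip_width": finger opening in mm.
Only numpy, scipy, OpenCV 4.12 (cv2) and the standard library are available. Lean on these libraries where they do the work, as an engineer would, in place of code of your own. Each camera call takes 0.05 s, during which the arm holds its last target. There are 200 camera calls.

## Working session

There is one attempt and no reset: what is moved stays moved. The work goes in short steps, Python scripts to look and compute and a tool call to move; the robot and the scene stay as the last step left them, time stands still between calls to the robot, and variables do not carry over. Pictures are saved under pics/ and viewed, about 12 in all and at most 16, crops included, and the job is handed in when it is done.

Besides the shell and the picture viewer there is one more tool, called after ">>>" as a command line: name --pt "numbers of a row" for each row, then --argument value for the rest. arm_command: Moves the arm, as the interface text tells. Its arguments: {"type":"object","properties":{"deltas":{"type":"array","items":{"type":"array","items":{"type":"number"}}},"claw":{"type":"number"}},"required":["deltas"]}

```bash
mkdir -p pics
cat > h.py <<'E'
import numpy as np, cv2
from plant import bot, vision, job
def save(c,n,crop=None,s=1):
    im=c["img"][:,:,::-1]
    if crop: x0,y0,x1,y1=crop; im=im[y0:y1,x0:x1]
    cv2.imwrite(f"pics/{n}.png",cv2.resize(im,None,fx=s,fy=s,interpolation=cv2.INTER_CUBIC))
def proj(c,p):
    q=c["world_to_cam"]@np.append(p,1); u=c["camera_matrix"]@q[:3]; return u[:2]/u[2]
def ray(c,uv,z):
    """world point at height z on the pixel ray"""
    W=np.linalg.inv(c["world_to_cam"]); d=W[:3,:3]@np.linalg.inv(c["camera_matrix"])@np.array([uv[0],uv[1],1]); o=W[:3,3]
    return o+d*(z-o[2])/d[2]
def world(c,xyz): return (np.linalg.inv(c["world_to_cam"])@np.append(xyz,1))[:3]
E
python3 - <<'E'
from h import *
np.set_printoptions(precision=1,suppress=True)
o=bot.get_obs(); print({k:np.round(v,3) for k,v in o.items()})
t=vision.capture("top"); s=vision.capture("side")
save(t,"top0");save(s,"side0")
for c in (t,s):
    print(np.linalg.inv(c["world_to_cam"])[:3], c["camera_matrix"][0,0])
    for n in ["blue1_mid","green1_mid","spindle_blue_foot","spindle_green_foot","deck_top","cup_mid","mat_top","hopper_in","feed_tip","jar_mid","plain_ring_mid","cap1_mid"]:
        for d in vision.find_in(c,n):
            w=world(c,d["xyz"]); print(n,round(d["confidence"],2),w,proj(c,w))
E
```

```text
{'time': np.float64(0.0), 'joint_positions': array([-1.3,  0.3,  1.5, -0. ,  1.3, -0.1]), 'dq': array([-0.,  0.,  0.,  0.,  0., -0.]), 'tau': array([  0. , -43.1, -24.4,   0.1,   0.1,  -0. ]), 'tool_pos': array([ 211.5, -480.1,  234. ]), 'tcp_rot': array([-1.6,  0. , -2.7]), 'contact_force': array([ 0.1,  0.3, -0.6]), 'moment': array([-0.,  0.,  0.]), 'grip_width': np.float64(92.221)}
[[  -0.    -1.     0.2  265.5]
 [  -1.     0.    -0.    84.8]
 [   0.    -0.2   -1.  1513.5]] 493.8982878589815
blue1_mid 0.69 [431.  200.1  16.1] [273.4 259.4]
green1_mid 0.67 [556.2 239.4  19.3] [259.5 219.2]
spindle_blue_foot 0.83 [630.  -71.3  28.3] [359.  190.9]
spindle_green_foot 0.74 [607.8  60.1  22.5] [317.  200.1]
spindle_green_foot 0.68 [ 624.2 -268.3    6.3] [421.  191.8]
deck_top 0.85 [616.7  -3.   19.9] [337.2 196.6]
cup_mid 0.57 [ 473.1 -269.4   57.8] [429.6 236.7]
mat_top 0.79 [ 447.4 -229.8    9.2] [413.9 248. ]
mat_top 0.44 [429.4 202.   16.4] [272.8 259.9]
mat_top 0.17 [443.2 413.3  20.5] [202.5 258.4]
hopper_in 0.71 [ 619.2 -267.6    4.9] [420.8 193.4]
hopper_in 0.64 [449.8 417.9  18
[... 395 characters left out ...]
.9  22.8] [357.  244.2]
green1_mid 0.6 [ 618.2 -218.6   44.4] [312.9 166.2]
green1_mid 0.58 [551.3 246.3  19.2] [312.6 250.5]
spindle_blue_foot 0.61 [629.7 -64.7  34.7] [303. 188.]
spindle_blue_foot 0.56 [473.4 -19.3  86.1] [348.9 183. ]
spindle_blue_foot 0.28 [535.5 364.1  19.5] [311.9 281.9]
spindle_green_foot 0.85 [613.8  69.5  23.1] [300.8 212.3]
deck_top 0.79 [609.5  33.6  19.1] [304.2 207.4]
cup_mid 0.91 [ 459.3 -227.4   64.5] [356.  162.1]
cup_mid 0.33 [631.1 -65.1  35.4] [302.5 187.7]
mat_top 0.39 [ 456.6 -235.7   10.2] [356.2 174.5]
hopper_in 0.56 [ 614.9 -215.3   42.1] [313.6 167.2]
jar_mid 0.57 [462.   96.5  40.3] [349.9 215.2]
plain_ring_mid 0.68 [704.3 184.5  14.6] [262.6 234.4]
```

Run:
```python
import cv2
im=cv2.imread("pics/top0.png")[150:330,150:470]; cv2.imwrite("pics/top0c.png",cv2.resize(im,None,fx=2.5,fy=2.5,interpolation=cv2.INTER_CUBIC))
im=cv2.imread("pics/side0.png")[110:330,200:480]; cv2.imwrite("pics/side0c.png",cv2.resize(im,None,fx=2.7,fy=2.7,interpolation=cv2.INTER_CUBIC))
```

```text
(no output)
```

View pics/top0c.png

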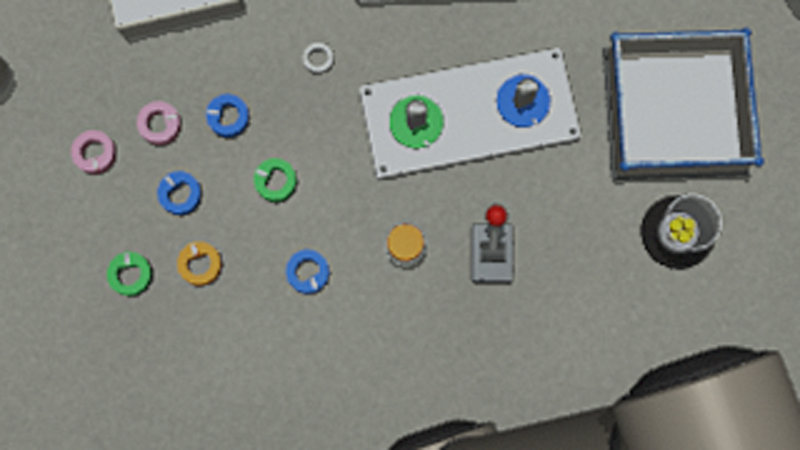

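View pics/side0c.png

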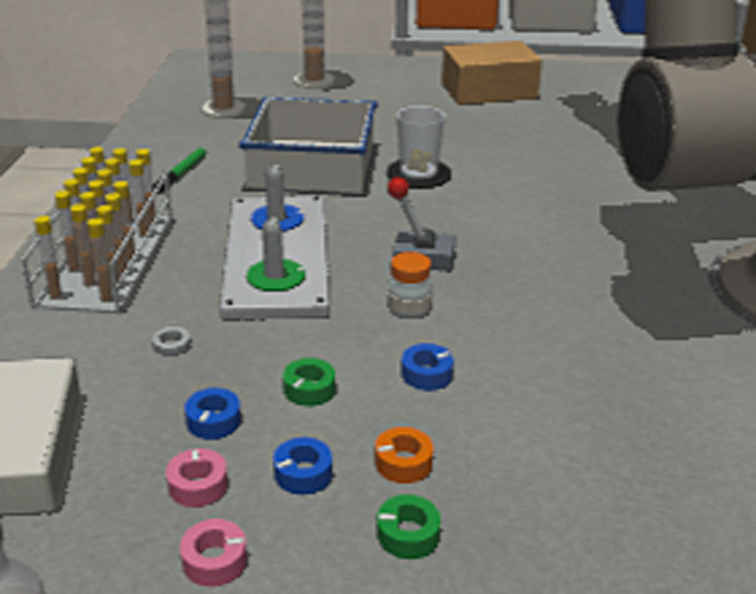

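```bash
cat >> h.py <<'E'
def hull_model(c,x,y,r,z0,z1):
    a=np.linspace(0,2*np.pi,90)
    P=np.array([proj(c,(x+r*np.cos(t),y+r*np.sin(t),z)) for z in (z0,z1) for t in a],np.float32)
    return cv2.convexHull(P)
def cent(h): m=cv2.moments(h); return np.array([m["m10"],m["m01"]])/m["m00"],m["m00"]
def cmask(c,col):
    H=cv2.cvtColor(c["img"],cv2.COLOR_RGB2HSV); lo,hi={"blue":((100,120,50),(125,255,255)),"green":((50,110,40),(80,255,255))}[col]
    return cv2.inRange(H,lo,hi)
def fit(c,pts,r,z0,z1):
    """centre of an upright cylinder whose filled silhouette is the hull of pixel set pts"""
    h=cv2.convexHull(pts.astype(np.int32)); m=np.zeros((400,640),np.uint8); cv2.fillConvexPoly(m,h,1)
    v,u=np.nonzero(m); g=np.array([u.mean(),v.mean()]); p=ray(c,g,(z0+z1)/2)[:2]
    for _ in range(5):
        q,A=cent(hull_model(c,*p,r,z0,z1)); d=ray(c,g,z1)-ray(c,q,z1); p=p+d[:2]
    return p,m.sum()/A,g
def line_yaw(c,p,z,r0,r1,thr=60):
    """yaw of the white line on the top face at height z, radii r0..r1"""
    im=c["img"].min(2).astype(float); W=[];D=[]
    u0,v0=proj(c,(*p,z)).astype(int)
    for v in np.arange(v0-20,v0+21,.25):
        for u in np.arange(u0-20,u0+21,.25):
            d=ray(c,(u,v),z)[:2]-p; r=np.hypot(*d)
            if r0<r<r1: W.append(cv2.getRectSubPix(im.astype(np.float32),(1,1),(u,v))[0,0]); D.append(d/r)
    W=np.array(W);D=np.array(D); 
    w=np.clip(W-thr,0,None); s=(w[:,None]*D).sum(0)
    k=(D@(s/np.hypot(*s)))>.5; s=(w[k,None]*D[k]).sum(0)
    return np.arctan2(s[1],s[0]),W.max(),np.hypot(*s)/w.sum()
def collars(c,z0=0,excl=True):
    out=[]
    for col in ("blue","green"):
        n,L,S,C=cv2.connectedComponentsWithStats(cmask(c,col))
        for i in range(1,n):
            if S[i,4]<60 or S[i,4]>900: continue
            v,u=np.nonzero(L==i); p,q,g=fit(c,np.c_[u,v],26,z0,z0+20)
            if not .8<q<1.25: continue
            y=line_yaw(c,p,z0+20,16,25); out.append((col,p,round(q,2),np.round(g,1),np.round(y,3)))
    return out
E
python3 - <<'E'
from h import *
np.set_printoptions(precision=1,suppress=True)
for n in ("top","side"):
    c=vision.capture(n); print(n)
    for o in collars(c): print(o)
    for col in ("blue","green"):
        k,L,S,C=cv2.connectedComponentsWithStats(cmask(c,col))
        for i in range(1,k):
            w=ray(c,C[i],22)
            if S[i,4]>60 and 560<w[0]<700 and -150<w[1]<150:
                v,u=np.nonzero(L==i); p,q,g=fit(c,np.c_[u,v],34,18,22); print("spindle",col,p,q,g,np.round(line_yaw(c,p,22,26,33,100),3))
E
```

```text
top
('blue', array([634.6, 297.7]), np.float64(0.93), array([240.6, 195.9]), array([  1.4, 189. ,   0.7]))
('blue', array([538.7, 358.5]), np.float64(0.95), array([221.2, 226.9]), array([  0.7, 182. ,   0.8]))
('blue', array([435.7, 202.8]), np.float64(0.95), array([272.6, 258.1]), array([ -2.7, 189. ,   0.6]))
('green', array([549.4, 239.6]), np.float64(0.95), array([259.8, 221.8]), array([  1.1, 189. ,   0.5]))
('green', array([442.2, 419.2]), np.float64(0.95), array([201.3, 259.1]), array([  0.1, 171.8,   0.4]))
spindle blue [634.7 -71.8] 0.953945947855835 [358.9 190.1] [ -2.6 164.    0.6]
spindle green [613.9  63. ] 0.9412315442218928 [316.  198.4] [ -2.7 172.    0.7]
side
('blue', array([433.5, 198. ]), np.float64(1.01), array([357.9, 245.3]), array([ -2.6, 185. ,   0.9]))
('blue', array([633.3, 293.7]), np.float64(1.01), array([278.4, 262.7]), array([  1.4, 206. ,   1. ]))
('blue', array([537.5, 353.8]), np.float64(1.01), array([311.8, 281.9]), array([  0.6, 206. ,   0.9]))
('green', array([614.9,  44.3]), np.float64(1.01), array([302. , 211.6]), array([ -1.5, 156.5,   0.7]))
('green', array([548.6, 235.6]), np.float64(0.96), array([314.2, 250.9]), array([  1.1, 202. ,   0.8]))
('green', array([440.4, 414.5]), np.float64(0.99), array([351. , 304.5]), array([  0.1, 220. ,   0.9]))
spindle green [611.9  59.6] 0.9111645407112252 [302.  211.6] [ -2.6 169.    1. ]
```

Run:
```python
from h import *
np.set_printoptions(precision=3,suppress=True)
P={"top":[(634.6,297.7),(538.7,358.5),(435.7,202.8),(549.4,239.6),(442.2,419.2)],"side":[(633.3,293.7),(537.5,353.8),(433.5,198),(548.6,235.6),(440.4,414.5)]}
S={"top":[(634.7,-71.8),(613.9,63.0)],"side":[(633.,-75.),(612.2,59.6)]}
for n in ("top","side"):
    c=vision.capture(n)
    for t in (90,110,130):
        print(n,t,"collars",[tuple(np.round(line_yaw(c,np.array(p),20,15,25,t),3)[[0,2]]) for p in P[n]])
        print("   sp",[tuple(np.round(line_yaw(c,np.array(p),22,25,33,t),3)[[0,2]]) for p in S[n]])
t=vision.capture("top"); a=t["img"][170:215,295:385]; b=vision.capture("side")["img"][165:235,270:340]
A=cv2.resize(a[:,:,::-1],(720,360),interpolation=cv2.INTER_CUBIC);cv2.imwrite("pics/sp.png",A)
```

```text
top 90 collars [(np.float64(1.373), np.float64(0.978)), (np.float64(0.614), np.float64(0.96)), (np.float64(-2.704), np.float64(0.965)), (np.float64(1.07), np.float64(0.967)), (np.float64(0.064), np.float64(0.899))]
   sp [(np.float64(-0.699), np.float64(0.482)), (np.float64(-2.697), np.float64(0.575))]
top 110 collars [(np.float64(1.365), np.float64(0.998)), (np.float64(0.606), np.float64(0.997)), (np.float64(-2.7), np.float64(0.997)), (np.float64(1.066), np.float64(0.997)), (np.float64(0.049), np.float64(0.995))]
   sp [(np.float64(-0.575), np.float64(0.526)), (np.float64(-2.732), np.float64(0.89))]
top 130 collars [(np.float64(1.356), np.float64(0.998)), (np.float64(0.6), np.float64(0.998)), (np.float64(-2.696), np.float64(0.998)), (np.float64(1.064), np.float64(0.998)), (np.float64(0.041), np.float64(0.997))]
   sp [(np.float64(-0.559), np.float64(0.619)), (np.float64(-2.73), np.float64(0.999))]
side 90 collars [(np.float64(1.363), np.float64(0.996)), (np.float64(0.623), np.float64(0.997)), (np.float64(-2.662), np.float64(0.995)), (np.float64(1.088), np.float64(0.997)), (np.float64(0.081), np.float64(0.997))]
   sp [(np.float64(1.43), np.float64(0.606)), (np.float64(-2.6), np.float64(0.96))]
side 110 collars [(np.float64(1.36), np.float64(0.997)), (np.float64(0.621), np.float64(0.998)), (np.float64(-2.663), np.float64(0.997)), (np.float64(1.086), np.float64(0.998)), (np.float64(0.082), np.float64(0.997))]
   sp [(np.float64(1.46), np.float64(0.534)), (np.float64(-2.638), np.float64(0.996))]
side 130 collars [(np.float64(1.356), np.float64(0.997)), (np.float64(0.618), np.float64(0.998)), (np.float64(-2.675), np.float64(0.998)), (np.float64(1.083), np.float64(0.998)), (np.float64(0.082), np.float64(0.998))]
   sp [(np.float64(-2.607), np.float64(0.798)), (np.float64(-2.648), np.float64(0.999))]
```

View pics/sp.png

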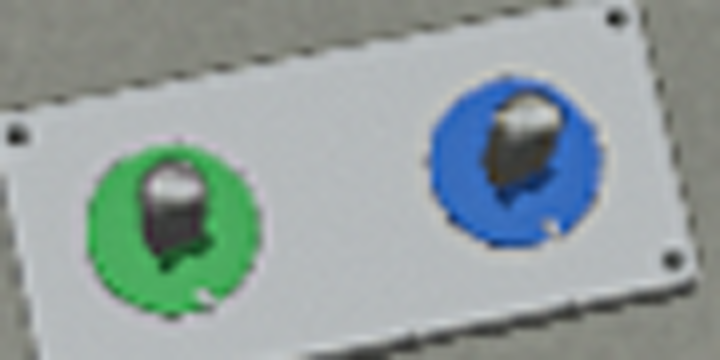

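```bash
cat >> h.py <<'E'
from scipy.spatial.transform import Rotation as Ro
def now():
    o=bot.get_obs(); R=Ro.from_euler("xyz",o["tcp_rot"]).as_matrix(); return o,np.array(o["tool_pos"]),R
def yaw(): R=now()[2]; return np.arctan2(R[1,0],R[0,0])
def plan(tgts):
    """tgts: (x,y,z,dyaw-target or None); prints row*n per leg, translation first then twist"""
    o,p,R=now(); print("t",round(float(o["time"]),1),"pos",np.round(p,1),"yaw",round(yaw(),3),"J",np.round(o["joint_positions"],2),"F",np.round(o["contact_force"],1),"w",round(float(o["grip_width"]),1))
    y=yaw()
    for x in tgts:
        d=np.array(x[:3])-p; t=R.T@d/1000; n=max(1,int(np.ceil(np.linalg.norm(t)/.048))); print("->",x,"rows",n,np.round(t/n,4),"J1",round(np.arctan2(x[1],x[0]),2))
        p=np.array(x[:3])
        if x[3] is not None:
            a=-np.degrees(x[3]-y); n=max(1,int(np.ceil(abs(a)/8.5))); print("   twist rows",n,round(a/n,2),"J6 end",round(np.arctan2(p[1],p[0])-x[3]-np.pi/2,2))
            R=Ro.from_euler("z",x[3]-y).as_matrix()@R; y=x[3]
E
python3 - <<'E'
from h import *
plan([(400,-250,200,None),(436,201,200,None),(436,201,60,None),(436,201,15,None)])
E
```

```text
t 1.6 pos [ 211.6 -480.5  234.7] yaw -2.727 J [-1.3   0.34  1.52  0.    1.28 -0.15] F [-0.2 -0.6 -0.3] w 91.6
-> (400, -250, 200, None) rows 7 [-0.0379  0.005  -0.0193] J1 -0.56
-> (436, 201, 200, None) rows 10 [-0.0215 -0.     -0.0398] J1 0.43
-> (436, 201, 60, None) rows 3 [ 0.      0.0467 -0.    ] J1 0.43
-> (436, 201, 15, None) rows 1 [ 0.     0.045 -0.   ] J1 0.43
```

>>> arm_command --pt "-0.038 0.005 -0.0193 0" --pt "-0.038 0.005 -0.0193 0" --pt "-0.038 0.005 -0.0193 0" --pt "-0.038 0.005 -0.0193 0" --claw 0

```text
time: 2.0
tool_pos: [320.4, -347.3, 214.7]
tcp_rot: [-1.57, 0.0, -2.727]
contact_force: [0.1, 0.5, -0.4]
grip_width: 92.1
```

>>> arm_command --pt "-0.038 0.005 -0.0193 0" --pt "-0.038 0.005 -0.0193 0" --pt "-0.038 0.005 -0.0193 0"

```text
time: 2.3
tool_pos: [401.5, -248.3, 199.8]
tcp_rot: [-1.57, 0.0, -2.727]
contact_force: [0.4, -0.2, 0.4]
grip_width: 92.0
```

>>> arm_command --pt "-0.0215 0 -0.0398 0" --pt "-0.0215 0 -0.0398 0" --pt "-0.0215 0 -0.0398 0" --pt "-0.0215 0 -0.0398 0" --pt "-0.0215 0 -0.0398 0"

```text
time: 2.8
tool_pos: [418.7, -22.5, 200.0]
tcp_rot: [-1.57, 0.001, -2.727]
contact_force: [0.3, 1.0, -0.3]
grip_width: 91.9
```

>>> arm_command --pt "-0.0215 0 -0.0398 0" --pt "-0.0215 0 -0.0398 0" --pt "-0.0215 0 -0.0398 0" --pt "-0.0215 0 -0.0398 0" --pt "-0.0215 0 -0.0398 0"

```text
time: 3.3
tool_pos: [436.9, 203.2, 199.9]
tcp_rot: [-1.571, 0.001, -2.727]
contact_force: [0.7, -0.4, 0.5]
grip_width: 91.7
```

Run:
```python
from h import *
plan([(434.6,200.4,60,None),(434.6,200.4,15,None)])
```

```text
t 3.3 pos [436.9 203.2 199.9] yaw -2.727 J [ 0.28  0.3   1.69 -0.    1.15  1.43] F [ 0.7 -0.4  0.5] w 91.7
-> (434.6, 200.4, 60, None) rows 3 [0.0011 0.0466 0.0005] J1 0.43
-> (434.6, 200.4, 15, None) rows 1 [ 0.     0.045 -0.   ] J1 0.43
```

>>> arm_command --pt "0.0011 0.0466 0.0005 0" --pt "0.0011 0.0466 0.0005 0" --pt "0.0011 0.0466 0.0005 0" --pt "0 0.03 0 0" --pt "0 0.015 0 0"

```text
time: 3.8
tool_pos: [433.0, 198.1, 12.2]
tcp_rot: [-1.571, -0.004, -2.727]
contact_force: [-0.0, -0.1, 0.5]
grip_width: 91.9
```

>>> arm_command --pt "0 0 0 0" --pt "0 0 0 0" --pt "0 0 0 0" --pt "0 0 0 0" --pt "0 0 0 0" --claw 255

```text
time: 4.3
tool_pos: [435.1, 198.7, 15.8]
tcp_rot: [-1.57, 0.002, -2.727]
contact_force: [-0.6, 0.7, 0.8]
grip_width: 56.4
```

>>> arm_command --pt "0 0 0 0" --pt "0 0 0 0" --pt "0 0 0 0" --pt "0 0 0 0" --pt "0 0 0 0"

```text
time: 4.8
tool_pos: [434.9, 198.7, 15.6]
tcp_rot: [-1.571, 0.001, -2.727]
contact_force: [-1.3, -0.0, 6.0]
grip_width: 51.1
```

>>> arm_command --pt "0 0 0 0" --pt "0 0 0 0" --pt "0 0 0 0" --pt "0 0 0 0" --pt "0 0 0 0" --claw 60

```text
time: 5.3
tool_pos: [434.5, 198.5, 14.8]
tcp_rot: [-1.571, -0.0, -2.727]
contact_force: [1.0, 0.5, 0.2]
grip_width: 70.0
```

>>> arm_command --pt "0 0 0 -8" --pt "0 0 0 -8" --pt "0 0 0 -8" --pt "0 0 0 -8" --pt "0 0 0 -8"

```text
time: 5.8
tool_pos: [434.5, 198.5, 14.8]
tcp_rot: [-1.571, -0.0, -2.023]
contact_force: [0.9, 0.8, -0.6]
grip_width: 70.3
```

>>> arm_command --pt "0 0 0 -8" --pt "0 0 0 -8" --pt "0 0 0 -8" --pt "0 0 0 -8" --pt "0 0 0 -8"

```text
time: 6.3
tool_pos: [434.5, 198.5, 14.8]
tcp_rot: [-1.571, -0.0, -1.325]
contact_force: [-0.0, -0.7, -0.5]
grip_width: 70.2
```

>>> arm_command --pt "0 0 0 -8" --pt "0 0 0 -2" --pt "0 0 0 0" --pt "0 0 0 0" --pt "0 0 0 0"

```text
time: 6.8
tool_pos: [434.6, 198.5, 14.9]
tcp_rot: [-1.571, -0.0, -1.157]
contact_force: [0.1, -0.5, 0.1]
grip_width: 70.4
```

>>> arm_command --pt "0 0 0 0" --pt "0 0 0 0" --pt "0 0 0 0" --pt "0 0 0 0" --pt "0 0 0 0" --claw 255

```text
time: 7.3
tool_pos: [434.6, 198.5, 14.9]
tcp_rot: [-1.571, -0.0, -1.156]
contact_force: [0.7, 0.3, -0.4]
grip_width: 50.9
```

>>> arm_command --pt "0 0 0 0" --pt "0 0 0 0" --pt "0 0 0 0" --pt "0 -0.03 0 0" --pt "0 -0.04 0 0"

```text
time: 7.8
tool_pos: [432.9, 198.0, 84.0]
tcp_rot: [-1.576, 0.001, -1.156]
contact_force: [1.3, 0.4, -0.9]
grip_width: 51.3
```

>>> arm_command --pt "0 -0.04 0 0" --pt "0 -0.03 0 0" --pt "0 0 0 0" --pt "0 0 0 0" --pt "0 0 0 0"

```text
time: 8.3
tool_pos: [433.6, 198.3, 153.6]
tcp_rot: [-1.574, 0.0, -1.156]
contact_force: [0.0, -1.0, -1.1]
grip_width: 50.8
```

```bash
cat >> h.py <<'E'
def held(c,col,z0):
    """pose of a collar at bottom height z0 nearest the tool"""
    p=now()[1]; r=[o for o in collars(c,z0) if o[0]==col]
    r=min(r,key=lambda o:np.hypot(*(o[1]-p[:2])),default=None)
    return r and (np.round(r[1],1),r[2],round(line_yaw(c,r[1],z0+20,15,25,130)[0],3))
E
python3 - <<'E'
from h import *
t=vision.capture("top"); s=vision.capture("side")
z=now()[1][2]-15; print(z,held(t,"blue",z),held(s,"blue",z))
save(t,"t1",(230,210,330,290),4); save(s,"s1",(290,150,440,290),4)
plan([(634.6,-72,155,None)])
im=np.hstack([cv2.imread("pics/t1.png"),cv2.resize(cv2.imread("pics/s1.png"),(400,320))]); cv2.imwrite("pics/h1.png",im)
E
```

```text
138.46858119635638 (array([602.9, -58.2]), np.float64(1.24), np.float64(-0.437)) (array([431. , 194.2]), np.float64(0.95), np.float64(0.0))
t 8.4 pos [433.7 198.3 153.5] yaw -1.156 J [ 0.27  0.34  1.77 -0.    1.03 -0.15] F [-0.4  0.7 -0.5] w 50.8
-> (634.6, -72, 155, None) rows 8 [ 0.041  -0.0002  0.0094] J1 -0.11h.py:39: RuntimeWarning: invalid value encountered in divide
  k=(D@(s/np.hypot(*s)))>.5; s=(w[k,None]*D[k]).sum(0)
h.py:40: RuntimeWarning: invalid value encountered in scalar divide
  return np.arctan2(s[1],s[0]),W.max(),np.hypot(*s)/w.sum()
```

View pics/h1.png

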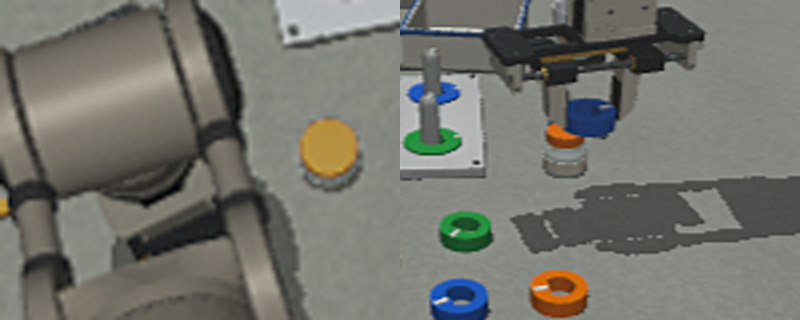

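Run:
```python
from h import *
s=vision.capture("side"); t=vision.capture("top")
for c,off in ((s,(1.1,.5)),(t,(-1.1,-4.3))):
  for col,P in (("blue",(633.7,-75)),("green",(613,59.5))):
    k,L,S,C=cv2.connectedComponentsWithStats(cmask(c,col))
    u0=proj(c,(*P,22)); pts=[]
    for i in range(1,k):
        if np.hypot(*(C[i]-u0))<12: v,u=np.nonzero(L==i); pts.append(np.c_[u,v])
    if not pts: print(col,"none");continue
    pts=np.vstack(pts); p,q,g=fit(c,pts,34,18,22)
    print(col,len(pts),np.round(p,1),"corr",np.round(p+off,1),round(q,2),[np.round(line_yaw(c,p,22,r,32,130),3)[[0,2]] for r in (22,25,27)])
save(s,"s2",(280,170,330,230),8)
save(t,"t2",(295,170,385,220),8)
```

```text
blue 89 [633.6 -75.4] corr [634.7 -74.9] 0.91 [array([1.402, 0.69 ]), array([-2.706,  0.264]), array([-2.622,  0.708])]
green 151 [611.9  59.6] corr [613.   60.1] 0.91 [array([-2.642,  0.999]), array([-2.642,  0.999]), array([-2.643,  0.999])]
blue 256 [634.9 -71.8] corr [633.8 -76.1] 0.96 [array([-0.53,  0.89]), array([-0.56 ,  0.642]), array([-2.692,  0.98 ])]
green 252 [613.9  63. ] corr [612.8  58.7] 0.94 [array([-2.737,  0.672]), array([-2.737,  0.999]), array([-2.737,  0.999])]
```

View pics/s2.png

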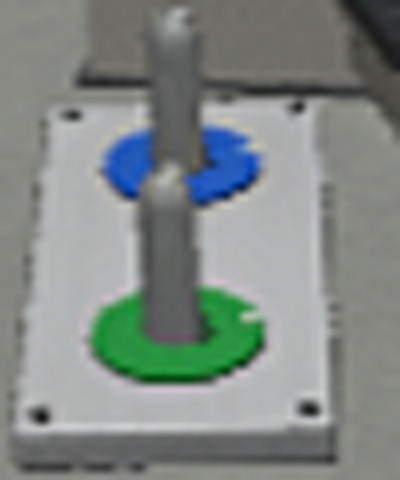

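>>> arm_command --pt "0.041 0 0.0094 0" --pt "0.041 0 0.0094 0" --pt "0.041 0 0.0094 0" --pt "0.041 0 0.0094 0" --pt "0.041 0 0.0094 0"

```text
time: 9.0
tool_pos: [560.8, 28.4, 154.1]
tcp_rot: [-1.572, 0.001, -1.156]
contact_force: [0.9, 0.6, -0.8]
grip_width: 51.1
```

>>> arm_command --pt "0.041 0 0.0094 0" --pt "0.041 0 0.0094 0" --pt "0.041 0 0.0094 -1.1" --pt "0 0 0 0" --pt "0 0 0 0"

```text
time: 9.5
tool_pos: [635.1, -71.9, 153.4]
tcp_rot: [-1.573, 0.002, -1.139]
contact_force: [-0.1, 0.7, -0.9]
grip_width: 50.8
```

Run:
```python
from h import *
plan([(634.3,-75.5,112,None)])
```

```text
t 9.5 pos [635.1 -71.9 153.4] yaw -1.139 J [-0.23  0.62  1.3   0.    1.23 -0.66] F [-0.1  0.7 -0.9] w 50.8
-> (634.3, -75.5, 112, None) rows 1 [ 0.003   0.0414 -0.0021] J1 -0.12
```

>>> arm_command --pt "0.0015 0.02 -0.001 0" --pt "0.0015 0.0214 -0.0011 0" --pt "0 0 0 0" --pt "0 0 0 0"

```text
time: 9.9
tool_pos: [634.4, -73.8, 113.7]
tcp_rot: [-1.572, 0.001, -1.136]
contact_force: [-0.6, -0.3, -0.6]
grip_width: 51.2
```

>>> arm_command --pt "0 0.003 0 0" --pt "0 0.002 0 0" --pt "0 0.002 0 0" --pt "0 0.002 0 0" --pt "0 0 0 0"

```text
time: 10.4
tool_pos: [634.8, -75.0, 104.3]
tcp_rot: [-1.571, 0.0, -1.137]
contact_force: [-0.2, -0.4, 0.5]
grip_width: 50.9
```

Run:
```python
from h import *
plan([(634.3,-75.5,37,None)])
s=vision.capture("side"); save(s,"s3",(270,130,370,230),6)
```

```text
t 10.4 pos [634.8 -75.  104.3] yaw -1.137 J [-0.24  0.67  1.35 -0.    1.12 -0.67] F [-0.2 -0.4  0.5] w 50.9
-> (634.3, -75.5, 37, None) rows 2 [ 0.0002  0.0336 -0.0003] J1 -0.12
```

View pics/s3.png

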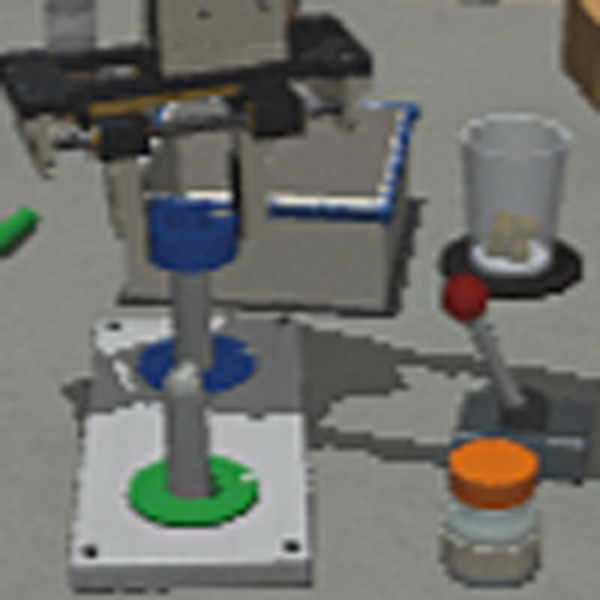

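>>> arm_command --pt "0 0.002 0 0" --pt "0 0.002 0 0" --pt "0 0.002 0 0" --pt "0 0.002 0 0" --pt "0 0 0 0"

```text
time: 10.95
tool_pos: [634.7, -74.6, 96.1]
tcp_rot: [-1.571, 0.001, -1.137]
contact_force: [-0.5, 1.4, -1.9]
grip_width: 51.1
```

>>> arm_command --pt "0 0.002 0 0" --pt "0 0.002 0 0" --pt "0 0.001 0 0" --pt "0 0 0 0"

```text
time: 11.35
tool_pos: [634.7, -74.6, 91.3]
tcp_rot: [-1.571, 0.001, -1.137]
contact_force: [-0.8, 3.4, -0.3]
grip_width: 51.1
```

>>> arm_command --pt "-0.0006 0.003 0.0003 0" --pt "0 0.005 0 0" --pt "0 0.005 0 0" --pt "0 0.005 0 0" --pt "0 0.005 0 0"

```text
time: 11.85
tool_pos: [634.9, -74.3, 67.9]
tcp_rot: [-1.571, 0.0, -1.137]
contact_force: [-1.0, 2.4, 1.2]
grip_width: 50.9
```

>>> arm_command --pt "0 0.006 0 0" --pt "0 0.006 0 0" --pt "0 0.006 0 0" --pt "0 0.006 0 0" --pt "0 0 0 0"

```text
time: 12.35
tool_pos: [634.5, -74.4, 43.2]
tcp_rot: [-1.572, 0.001, -1.137]
contact_force: [0.3, 1.7, -2.6]
grip_width: 51.2
```

>>> arm_command --pt "0 0.003 0 0" --pt "0 0.0015 0 0" --pt "0 0 0 0"

```text
time: 12.65
tool_pos: [634.9, -74.2, 39.9]
tcp_rot: [-1.571, 0.0, -1.137]
contact_force: [-1.1, 1.9, -1.9]
grip_width: 51.1
```

>>> arm_command --pt "0 0 0 0" --pt "0 0 0 0" --pt "0 0 0 0" --pt "0 0 0 0" --pt "0 0 0 0" --claw 60

```text
time: 13.15
tool_pos: [635.1, -74.5, 40.2]
tcp_rot: [-1.57, -0.001, -1.137]
contact_force: [-0.3, -0.4, -0.5]
grip_width: 70.1
```

>>> arm_command --pt "0 -0.02 0 0" --pt "0 -0.04 0 0" --pt "0 -0.045 0 0" --pt "0 -0.045 0 0" --pt "0 -0.02 0 0"

```text
time: 13.65
tool_pos: [636.5, -74.6, 215.3]
tcp_rot: [-1.565, -0.005, -1.137]
contact_force: [0.0, -0.1, 0.6]
grip_width: 70.3
```

Run:
```python
from h import *
s=vision.capture("side"); t=vision.capture("top")
save(s,"s4",(240,150,380,320),4)
for c in (s,t):
  for o in collars(c): print(o[0],np.round(o[1],1),o[2],round(line_yaw(c,o[1],20,15,25,130)[0],3))
k=held(s,"blue",22); print(k)
```

```text
blue [633.3 293.7] 1.01 1.357
blue [537.5 353.8] 1.01 0.618
green [614.9  44.3] 1.01 -1.929
green [548.4 235.8] 0.95 1.073
green [440.4 414.5] 0.99 0.084
blue [634.6 297.7] 0.93 1.36
blue [538.7 358.5] 0.95 0.6
green [549.9 239.6] 0.96 1.089
green [442.2 419.2] 0.95 0.046
(array([632.8, -62.6]), np.float64(1.21), np.float64(0.0))h.py:39: RuntimeWarning: invalid value encountered in divide
  k=(D@(s/np.hypot(*s)))>.5; s=(w[k,None]*D[k]).sum(0)
h.py:40: RuntimeWarning: invalid value encountered in scalar divide
  return np.arctan2(s[1],s[0]),W.max(),np.hypot(*s)/w.sum()
```

View pics/s4.png

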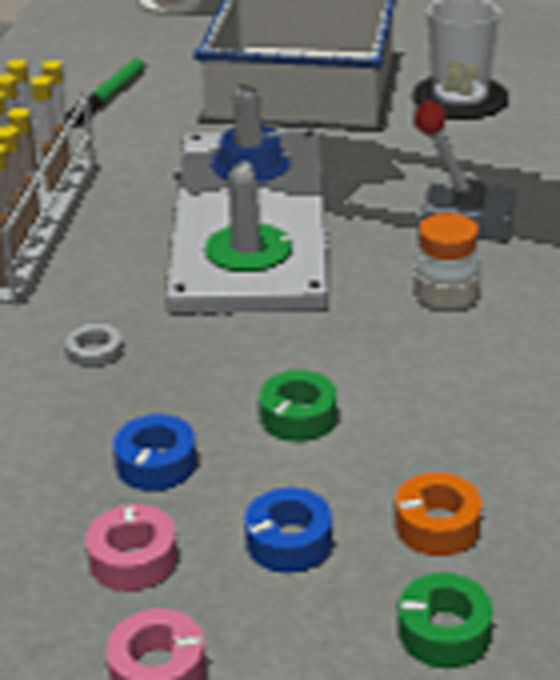

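Run:
```python
from h import *
plan([(549,236,150,None),(549,236,15,None)])
```

```text
t 13.8 pos [636.6 -74.7 214.3] yaw -1.137 J [-0.24  0.57  1.21 -0.    1.35 -0.67] F [ 0.2 -0.3 -0.8] w 70.1
-> (549, 236, 150, None) rows 7 [-0.0456  0.009   0.0072] J1 0.41
-> (549, 236, 15, None) rows 3 [-0.0002  0.045  -0.0003] J1 0.41
```

>>> arm_command --pt "-0.0456 0.009 0.0072 0" --pt "-0.0456 0.009 0.0072 0" --pt "-0.0456 0.009 0.0072 0" --pt "-0.0456 0.009 0.0072 0"

```text
time: 14.15
tool_pos: [582.9, 104.7, 171.9]
tcp_rot: [-1.573, 0.001, -1.137]
contact_force: [1.1, 0.3, -0.5]
grip_width: 70.5
```

>>> arm_command --pt "-0.0456 0.009 0.0072 0" --pt "-0.0456 0.009 0.0072 0" --pt "-0.0456 0.009 0.0072 0" --pt "0 0 0 0" --pt "0 0 0 0"

```text
time: 14.65
tool_pos: [545.3, 237.1, 145.4]
tcp_rot: [-1.574, -0.0, -1.134]
contact_force: [0.5, 0.3, 0.2]
grip_width: 70.1
```

Run:
```python
from h import *
plan([(549,236,15,None)])
```

```text
t 14.7 pos [545.3 237.1 145.4] yaw -1.134 J [ 0.28  0.55  1.45 -0.    1.15 -0.15] F [0.5 0.3 0.2] w 70.1
-> (549, 236, 15, None) rows 3 [0.0008 0.0434 0.0011] J1 0.41
```

>>> arm_command --pt "0.001 0.0434 0.0012 0" --pt "0.001 0.0434 0.0012 0" --pt "0.0005 0.025 0.0008 0" --pt "0 0.0184 0 0" --pt "0 0 0 0"

```text
time: 15.15
tool_pos: [549.0, 233.2, 13.7]
tcp_rot: [-1.577, 0.001, -1.139]
contact_force: [-0.5, -0.2, -0.0]
grip_width: 70.4
```

>>> arm_command --pt "0 0 0 0" --pt "0 0 0 0" --pt "0 0 0 0" --pt "0 0 0 0" --pt "0 0 0 0" --claw 255

```text
time: 15.65
tool_pos: [551.3, 235.5, 18.2]
tcp_rot: [-1.568, -0.001, -1.137]
contact_force: [-0.3, -2.9, 6.0]
grip_width: 50.8
```

>>> arm_command --pt "0 0 0 0" --pt "0 0 0 0" --pt "0 0 0 0" --pt "0 0 0 0" --claw 60

```text
time: 16.05
tool_pos: [550.2, 235.7, 16.6]
tcp_rot: [-1.571, 0.0, -1.137]
contact_force: [-0.5, 0.2, -0.7]
grip_width: 70.0
```

>>> arm_command --pt "0 0 0 8" --pt "0 0 0 8" --pt "0 0 0 8" --pt "0 0 0 8" --pt "0 0 0 8"

```text
time: 16.55
tool_pos: [550.2, 235.7, 16.6]
tcp_rot: [-1.571, -0.0, -1.841]
contact_force: [1.0, -0.6, 0.2]
grip_width: 70.3
```

>>> arm_command --pt "0 0 0 8" --pt "0 0 0 8" --pt "0 0 0 8" --pt "0 0 0 8" --pt "0 0 0 8"

```text
time: 17.05
tool_pos: [550.2, 235.7, 16.6]
tcp_rot: [-1.571, -0.0, -2.539]
contact_force: [0.4, -0.1, -0.5]
grip_width: 70.2
```

>>> arm_command --pt "0 0 0 8" --pt "0 0 0 2" --pt "0 0 0 0" --pt "0 0 0 0"

```text
time: 17.45
tool_pos: [550.3, 235.6, 16.6]
tcp_rot: [-1.571, -0.0, -2.706]
contact_force: [0.7, 0.1, -0.1]
grip_width: 70.4
```

>>> arm_command --pt "0 0 0 0" --pt "0 0 0 0" --pt "0 0 0 0" --pt "0 0 0 0" --pt "0 0 0 0" --claw 255

```text
time: 17.95
tool_pos: [550.4, 235.6, 16.8]
tcp_rot: [-1.571, -0.0, -2.707]
contact_force: [-0.4, 0.6, -0.5]
grip_width: 51.1
```

>>> arm_command --pt "0 0 0 0" --pt "0 0 0 0" --pt "0 -0.03 0 0" --pt "0 -0.045 0 0" --pt "0 -0.045 0 0"

```text
time: 18.45
tool_pos: [549.8, 235.3, 137.4]
tcp_rot: [-1.571, -0.002, -2.708]
contact_force: [0.5, 1.0, -0.8]
grip_width: 51.1
```

Run:
```python
from h import *
plan([(613.2,60,145,-2.708+2.52)])
```

```text
t 18.4 pos [549.8 235.3 137.4] yaw -2.708 J [ 0.28  0.56  1.45 -0.    1.13  1.41] F [ 0.5  1.  -0.8] w 51.1
-> (613.2, 60, 145, -0.18800000000000017) rows 4 [ 0.004  -0.0019  0.0464] J1 0.1
   twist rows 17 -8.49 J6 end -1.29
```

>>> arm_command --pt "0.004 -0.002 0.0464 0" --pt "0.004 -0.002 0.0464 0" --pt "0.004 -0.002 0.0464 0" --pt "0.004 -0.002 0.0464 0" --pt "0 0 0 -8.5"

```text
time: 18.95
tool_pos: [615.8, 54.4, 144.9]
tcp_rot: [-1.568, 0.0, -2.563]
contact_force: [0.4, 0.6, -2.2]
grip_width: 51.0
```

>>> arm_command --pt "0 0 0 -8.5" --pt "0 0 0 -8.5" --pt "0 0 0 -8.5" --pt "0 0 0 -8.5" --pt "0 0 0 -8.5"

```text
time: 19.45
tool_pos: [613.7, 60.3, 144.5]
tcp_rot: [-1.571, -0.0, -1.811]
contact_force: [-0.1, 0.9, -0.9]
grip_width: 51.4
```

>>> arm_command --pt "0 0 0 -8.5" --pt "0 0 0 -8.5" --pt "0 0 0 -8.5" --pt "0 0 0 -8.5" --pt "0 0 0 -8.5"

```text
time: 19.95
tool_pos: [613.7, 60.4, 144.5]
tcp_rot: [-1.571, 0.0, -1.07]
contact_force: [-0.5, -0.6, -1.6]
grip_width: 51.3
```

>>> arm_command --pt "0 0 0 -8.5" --pt "0 0 0 -8.5" --pt "0 0 0 -8.5" --pt "0 0 0 -8.5" --pt "0 0 0 -8.5"

```text
time: 20.45
tool_pos: [613.7, 60.4, 144.5]
tcp_rot: [-1.571, 0.001, -0.328]
contact_force: [0.1, -0.1, -2.1]
grip_width: 51.5
```

>>> arm_command --pt "0 0 0 -8.3" --pt "0 0 0 0" --pt "0 0 0 0"

```text
time: 20.75
tool_pos: [613.8, 60.4, 144.6]
tcp_rot: [-1.571, 0.0, -0.193]
contact_force: [-0.9, -0.7, -1.4]
grip_width: 50.9
```

Run:
```python
from h import *
plan([(613.7,60.4,106,-.188)])
```

```text
t 20.8 pos [613.8  60.4 144.6] yaw -0.193 J [-0.03  0.59  1.38 -0.    1.17 -1.4 ] F [-0.9 -0.7 -1.4] w 50.9
-> (613.7, 60.4, 106, -0.188) rows 1 [-0.0001  0.0386 -0.    ] J1 0.1
   twist rows 1 -0.29 J6 end -1.28
```

>>> arm_command --pt "0 0.02 0 0" --pt "0 0.018 0 0" --pt "0 0.002 0 0" --pt "0 0.002 0 0" --pt "0 0.002 0 0"

```text
time: 21.25
tool_pos: [614.6, 60.5, 101.6]
tcp_rot: [-1.571, -0.002, -0.19]
contact_force: [0.6, -0.4, -1.2]
grip_width: 51.0
```

>>> arm_command --pt "0 0.002 0 0" --pt "0 0.002 0 0" --pt "0 0.002 0 0" --pt "0 0 0 0"

```text
time: 21.65
tool_pos: [613.8, 60.5, 94.6]
tcp_rot: [-1.571, 0.0, -0.189]
contact_force: [0.2, -1.0, -0.9]
grip_width: 51.0
```

>>> arm_command --pt "0 0.004 0 0" --pt "0 0.005 0 0" --pt "0 0.005 0 0" --pt "0 0.006 0 0" --pt "0 0.006 0 0"

```text
time: 22.15
tool_pos: [613.8, 60.5, 68.1]
tcp_rot: [-1.571, 0.0, -0.189]
contact_force: [1.1, -0.7, -1.3]
grip_width: 50.8
```

>>> arm_command --pt "0 0.006 0 0" --pt "0 0.006 0 0" --pt "0 0.006 0 0" --pt "0 0.006 0 0" --pt "0 0.002 0 0"

```text
time: 22.65
tool_pos: [613.5, 60.5, 41.9]
tcp_rot: [-1.571, 0.001, -0.189]
contact_force: [1.2, 0.2, -1.5]
grip_width: 51.1
```

>>> arm_command --pt "0 0.002 0 0" --pt "0 0 0 0"

```text
time: 22.85
tool_pos: [613.9, 60.5, 40.6]
tcp_rot: [-1.571, 0.0, -0.189]
contact_force: [0.2, -0.1, -1.2]
grip_width: 51.1
```

>>> arm_command --pt "0 0 0 0" --pt "0 0 0 0" --pt "0 0 0 0" --pt "0 0 0 0" --pt "0 0 0 0" --claw 75

```text
time: 23.35
tool_pos: [614.0, 60.5, 41.0]
tcp_rot: [-1.571, -0.0, -0.189]
contact_force: [0.3, 0.8, 0.7]
grip_width: 64.5
```

>>> arm_command --pt "0 -0.02 0 0" --pt "0 -0.04 0 0" --pt "0 -0.045 0 0" --pt "0 -0.01 0 0" --pt "0 0 0 0"

```text
time: 23.85
tool_pos: [615.0, 60.5, 158.1]
tcp_rot: [-1.57, -0.005, -0.189]
contact_force: [0.2, -0.1, -0.1]
grip_width: 64.3
```

Run:
```python
from h import *
s=vision.capture("side"); t=vision.capture("top")
save(s,"s5",(230,150,380,320),4)
for c in (s,t):
  for o in collars(c): print(o[0],np.round(o[1],1),o[2],round(line_yaw(c,o[1],20,15,25,130)[0],3))
  H=cv2.cvtColor(c["img"],cv2.COLOR_RGB2HSV); k,L,S,C=cv2.connectedComponentsWithStats(cv2.inRange(H,(155,60,80),(178,255,255)))
  for i in range(1,k):
    if S[i,4]>60: v,u=np.nonzero(L==i); print("pink",fit(c,np.c_[u,v],26,0,20)[:2])
plan([(634.8,293.6,140,None),(634.8,293.6,15,None)])
```

```text
blue [633.3 293.7] 1.01 1.356
blue [537.4 353.8] 1.01 0.615
green [440.4 414.5] 0.99 0.083
pink (array([627.70732742, 379.4917014 ]), np.float64(1.0276468294046228))
pink (array([594.23347976, 460.26664363]), np.float64(1.009058242895955))
blue [634.6 297.7] 0.93 1.359
blue [538.7 358.5] 0.95 0.599
green [442.2 419.2] 0.95 0.046
t 23.9 pos [613.2  60.5 154.6] yaw -0.189 J [-0.03  0.58  1.37 -0.    1.2  -1.41] F [ 0.2 -0.7 -1.1] w 64.8
-> (634.8, 293.6, 140, None) rows 5 [-0.0045  0.0029  0.0466] J1 0.43
-> (634.8, 293.6, 15, None) rows 3 [0.0001 0.0417 0.    ] J1 0.43
```

View pics/s5.png

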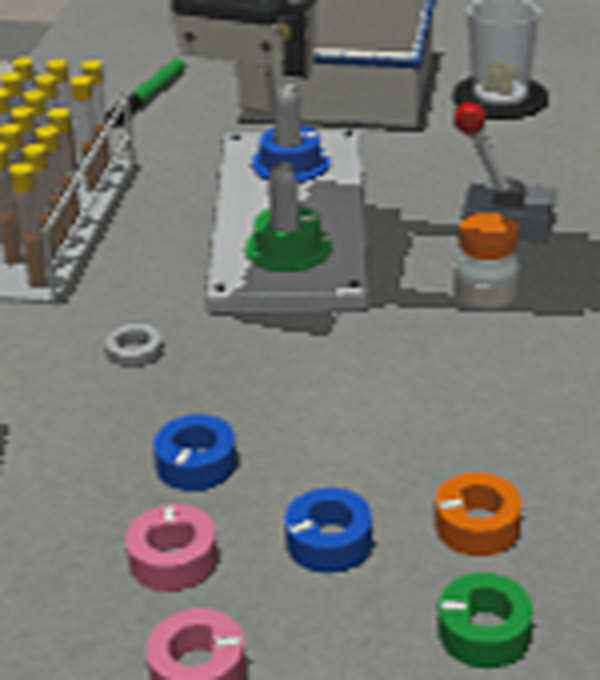

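>>> arm_command --pt "-0.0045 0.003 0.0466 0" --pt "-0.0045 0.003 0.0466 0" --pt "-0.0045 0.003 0.0466 0" --pt "-0.0045 0.003 0.0466 0" --pt "-0.0045 0.003 0.0466 0"

```text
time: 24.45
tool_pos: [634.5, 295.0, 137.8]
tcp_rot: [-1.573, 0.004, -0.189]
contact_force: [0.6, -0.2, 0.4]
grip_width: 64.8
```

>>> arm_command --pt "0 0.03 0 0" --pt "0 0.04 0 0" --pt "0 0 0 0" --pt "0 0 0 0"

```text
time: 24.85
tool_pos: [634.6, 293.0, 68.9]
tcp_rot: [-1.573, 0.004, -0.189]
contact_force: [0.6, 0.1, 0.9]
grip_width: 65.2
```

Run:
```python
from h import *
plan([(634.8,293.6,15,None),(560,210,15,None)])
```

```text
t 24.9 pos [634.6 293.   68.9] yaw -0.189 J [ 0.32  0.81  1.17 -0.    1.17 -1.06] F [0.6 0.1 0.9] w 65.2
-> (634.8, 293.6, 15, None) rows 2 [0.0001 0.027  0.0004] J1 0.43
-> (560, 210, 15, None) rows 3 [-0.0192  0.0001 -0.0321] J1 0.36
```

>>> arm_command --pt "0 0.035 0.0005 0" --pt "0 0.019 0 0" --pt "0 0 0 0" --pt "0 0 0 0"

```text
time: 25.25
tool_pos: [636.9, 294.0, 18.8]
tcp_rot: [-1.57, -0.002, -0.19]
contact_force: [1.0, 0.8, 1.0]
grip_width: 64.9
```

>>> arm_command --pt "0 0 0 0" --pt "0 0 0 0" --pt "0 0 0 0" --pt "0 0 0 0" --pt "0 0 0 0" --claw 255

```text
time: 25.75
tool_pos: [636.8, 294.4, 18.9]
tcp_rot: [-1.569, -0.003, -0.189]
contact_force: [-0.2, -0.9, 6.1]
grip_width: 50.8
```

>>> arm_command --pt "0 -0.02 0 0" --pt "0 -0.03 0 0" --pt "-0.019 0 -0.032 0" --pt "-0.019 0 -0.032 0" --pt "-0.019 0 -0.032 0"

```text
time: 26.25
tool_pos: [560.6, 209.7, 67.1]
tcp_rot: [-1.571, -0.0, -0.188]
contact_force: [0.8, -0.4, -0.8]
grip_width: 50.7
```

>>> arm_command --pt "0 0 0 0" --pt "0 0 0 0" --pt "0 0 0 0"

```text
time: 26.55
tool_pos: [562.9, 211.1, 67.3]
tcp_rot: [-1.57, -0.002, -0.189]
contact_force: [0.1, 0.1, -1.0]
grip_width: 51.0
```

Run:
```python
from h import *
plan([(560,210,15,None)])
```

```text
t 26.6 pos [562.9 211.1  67.3] yaw -0.189 J [ 0.23  0.65  1.51  0.    0.98 -1.15] F [ 0.1  0.1 -1. ] w 51.0
-> (560, 210, 15, None) rows 2 [-0.0014  0.0261 -0.0009] J1 0.36
```

>>> arm_command --pt "0 0.02 0 0" --pt "0 0.02 0 0" --pt "0 0.0084 0 0" --pt "0 0 0 0" --pt "0 0 0 0"

```text
time: 27.05
tool_pos: [562.3, 211.1, 18.5]
tcp_rot: [-1.571, -0.001, -0.189]
contact_force: [0.0, -0.2, -1.4]
grip_width: 50.8
```

>>> arm_command --pt "0 0 0 0" --pt "0 0 0 0" --pt "0 0 0 0" --pt "0 0.003 0 8" --pt "0 0 0 8" --claw 75

```text
time: 27.55
tool_pos: [561.6, 210.5, 15.3]
tcp_rot: [-1.571, 0.0, -0.474]
contact_force: [0.7, 0.6, -0.7]
grip_width: 64.5
```

>>> arm_command --pt "0 0 0 8" --pt "0 0 0 8" --pt "0 0 0 8" --pt "0 0 0 8" --pt "0 0 0 8"

```text
time: 28.05
tool_pos: [561.8, 210.5, 15.6]
tcp_rot: [-1.57, -0.0, -1.172]
contact_force: [0.2, -0.7, 0.1]
grip_width: 65.1
```

>>> arm_command --pt "0 0 0 8" --pt "0 0 0 8" --pt "0 0 0 8" --pt "0 0 0 8" --pt "0 0 0 2"

```text
time: 28.55
tool_pos: [561.9, 210.5, 15.6]
tcp_rot: [-1.57, 0.0, -1.764]
contact_force: [-1.1, -0.3, -0.4]
grip_width: 64.9
```

>>> arm_command --pt "0 0 0 0" --pt "0 0 0 0" --pt "0 0 0 0" --pt "0 0 0 0" --pt "0 0 0 0" --claw 255

```text
time: 29.05
tool_pos: [561.5, 210.5, 15.5]
tcp_rot: [-1.571, -0.0, -1.76]
contact_force: [-1.4, -0.2, 2.8]
grip_width: 51.1
```

>>> arm_command --pt "0 0 0 0" --pt "0 -0.035 0 0" --pt "0 -0.045 0 0" --pt "0 -0.045 0 0" --pt "0 0 0 0"

```text
time: 29.55
tool_pos: [565.5, 211.4, 147.1]
tcp_rot: [-1.559, 0.005, -1.76]
contact_force: [0.4, -0.6, -1.7]
grip_width: 51.0
```

Run:
```python
from h import *
plan([(635,-74.4,145,-1.76+2.263)])
```

```text
t 29.6 pos [565.5 211.4 147.1] yaw -1.76 J [ 0.23  0.55  1.43 -0.    1.14  0.42] F [ 0.4 -0.6 -1.7] w 51.0
-> (635, -74.4, 145, 0.5029999999999999) rows 7 [0.0382 0.0003 0.0174] J1 -0.12
   twist rows 16 -8.1 J6 end -2.19
```

>>> arm_command --pt "0.0382 0 0.0174 0" --pt "0.0382 0 0.0174 0" --pt "0.0382 0 0.0174 0" --pt "0.0382 0 0.0174 0" --pt "0.0382 0 0.0174 0"

```text
time: 30.05
tool_pos: [611.3, 4.8, 139.5]
tcp_rot: [-1.571, -0.0, -1.76]
contact_force: [-0.4, 0.5, -1.3]
grip_width: 51.0
```

>>> arm_command --pt "0.0382 0 0.0174 0" --pt "0.0382 0 0.0174 0" --pt "0 0 0 -8.1" --pt "0 0 0 -8.1" --pt "0 0 0 -8.1"

```text
time: 30.55
tool_pos: [630.8, -75.8, 139.1]
tcp_rot: [-1.572, 0.0, -1.331]
contact_force: [-0.5, -0.7, -1.5]
grip_width: 50.8
```

>>> arm_command --pt "0 0 0 -8.1" --pt "0 0 0 -8.1" --pt "0 0 0 -8.1" --pt "0 0 0 -8.1" --pt "0 0 0 -8.1"

```text
time: 31.05
tool_pos: [630.9, -75.1, 139.3]
tcp_rot: [-1.571, 0.001, -0.623]
contact_force: [-1.0, 0.1, -1.1]
grip_width: 51.0
```

>>> arm_command --pt "0 0 0 -8.1" --pt "0 0 0 -8.1" --pt "0 0 0 -8.1" --pt "0 0 0 -8.1" --pt "0 0 0 -8.1"

```text
time: 31.55
tool_pos: [630.8, -75.1, 139.2]
tcp_rot: [-1.571, 0.001, 0.084]
contact_force: [-0.6, -0.6, -1.5]
grip_width: 50.9
```

>>> arm_command --pt "0 0 0 -8.1" --pt "0 0 0 -8.1" --pt "0 0 0 -8.1" --pt "0 0 0 0" --pt "0 0 0 0"

```text
time: 32.05
tool_pos: [630.9, -75.1, 139.7]
tcp_rot: [-1.57, 0.001, 0.498]
contact_force: [0.7, 0.4, -1.2]
grip_width: 51.2
```

Run:
```python
from h import *
plan([(635,-74.4,106,.503)])
```

```text
t 32.0 pos [630.9 -75.1 139.7] yaw 0.498 J [-0.24  0.62  1.33 -0.    1.19 -2.31] F [ 0.7  0.4 -1.2] w 51.2
-> (635, -74.4, 106, 0.503) rows 1 [ 0.0039  0.0337 -0.0014] J1 -0.12
   twist rows 1 -0.27 J6 end -2.19
```

>>> arm_command --pt "0.002 0.014 -0.0007 0" --pt "0.0019 0.016 -0.0007 -0.3" --pt "0 0 0 0" --pt "0 0 0 0"

```text
time: 32.45
tool_pos: [634.9, -74.3, 109.6]
tcp_rot: [-1.57, 0.001, 0.506]
contact_force: [0.3, 0.4, -0.3]
grip_width: 51.2
```

>>> arm_command --pt "0 0.002 0 0" --pt "0 0.002 0 0" --pt "0 0.002 0 0" --pt "0 0.002 0 0" --pt "0 0 0 0"

```text
time: 32.95
tool_pos: [635.0, -74.4, 102.2]
tcp_rot: [-1.571, 0.0, 0.507]
contact_force: [0.7, 0.2, -1.2]
grip_width: 51.0
```

>>> arm_command --pt "0 0.002 0 0" --pt "0 0.002 0 0" --pt "0 0.002 0 0" --pt "0 0 0 0"

```text
time: 33.35
tool_pos: [634.9, -74.2, 96.0]
tcp_rot: [-1.57, 0.0, 0.507]
contact_force: [0.0, 0.1, -1.8]
grip_width: 51.2
```

>>> arm_command --pt "0 0.003 0 0" --pt "0 0.003 0 0" --pt "0 0.004 0 0" --pt "0 0 0 0"

```text
time: 33.75
tool_pos: [634.8, -74.2, 85.5]
tcp_rot: [-1.57, 0.001, 0.507]
contact_force: [-0.3, 2.9, -2.0]
grip_width: 51.2
```

>>> arm_command --pt "0 0.005 0 0" --pt "0 0.006 0 0" --pt "0 0.006 0 0" --pt "0 0.005 0 0" --pt "0 0.003 0 0"

```text
time: 34.25
tool_pos: [634.9, -74.1, 60.7]
tcp_rot: [-1.57, 0.0, 0.507]
contact_force: [-1.1, 4.9, 2.4]
grip_width: 51.0
```

>>> arm_command --pt "0 0.001 0 0" --pt "0 0 0 0"

```text
time: 34.45
tool_pos: [634.9, -74.2, 60.0]
tcp_rot: [-1.57, 0.0, 0.507]
contact_force: [-0.7, 4.7, -1.3]
grip_width: 50.9
```

>>> arm_command --pt "0 0 0 0" --pt "0 0 0 0" --pt "0 0 0 0" --pt "0 0 0 0" --pt "0 -0.01 0 0" --claw 70

```text
time: 34.95
tool_pos: [634.4, -74.6, 69.6]
tcp_rot: [-1.569, 0.002, 0.507]
contact_force: [0.2, 0.1, -0.2]
grip_width: 66.5
```

>>> arm_command --pt "0 -0.03 0 0" --pt "0 -0.04 0 0" --pt "0 -0.02 0 0" --pt "0 0 0 0"

```text
time: 35.35
tool_pos: [637.2, -75.0, 165.2]
tcp_rot: [-1.577, -0.006, 0.507]
contact_force: [-0.2, 0.3, -1.0]
grip_width: 66.4
```

Run:
```python
from h import *
s=vision.capture("side"); t=vision.capture("top")
for c in (s,t):
  for o in collars(c): print(o[0],np.round(o[1],1),o[2],round(line_yaw(c,o[1],20,15,25,130)[0],3))
plan([(539.2,354.2,130,None)])
```

```text
blue [537.5 353.8] 1.01 0.618
green [440.4 414.5] 0.99 0.083
blue [538.7 358.5] 0.95 0.598
green [442.2 419.2] 0.95 0.047
t 35.5 pos [635.  -74.5 160.7] yaw 0.507 J [-0.24  0.61  1.29 -0.    1.24 -2.31] F [-0.8  0.3 -0.4] w 66.7
-> (539.2, 354.2, 130, None) rows 10 [0.0124 0.0031 0.0421] J1 0.58
```

>>> arm_command --pt "0.0124 0.003 0.0421 0" --pt "0.0124 0.003 0.0421 0" --pt "0.0124 0.003 0.0421 0" --pt "0.0124 0.003 0.0421 0" --pt "0.0124 0.003 0.0421 0"

```text
time: 35.95
tool_pos: [585.5, 141.1, 143.5]
tcp_rot: [-1.57, 0.003, 0.507]
contact_force: [0.7, -0.7, 0.0]
grip_width: 67.0
```

>>> arm_command --pt "0.0124 0.003 0.0421 0" --pt "0.0124 0.003 0.0421 0" --pt "0.0124 0.003 0.0421 0" --pt "0.0124 0.003 0.0421 0" --pt "0.0124 0.003 0.0421 0"

```text
time: 36.45
tool_pos: [537.5, 355.0, 128.3]
tcp_rot: [-1.571, 0.003, 0.507]
contact_force: [0.7, 0.1, 0.2]
grip_width: 66.4
```

>>> arm_command --pt "0 0.03 0 0" --pt "0 0.03 0 0" --pt "0 0 0 0" --pt "0 0 0 0"

```text
time: 36.85
tool_pos: [538.4, 353.3, 69.3]
tcp_rot: [-1.571, 0.003, 0.507]
contact_force: [0.8, 0.8, 0.2]
grip_width: 66.7
```

Run:
```python
from h import *
plan([(539.2,354.2,15,None)])
```

```text
t 36.9 pos [538.4 353.3  69.3] yaw 0.507 J [ 0.46  0.71  1.37 -0.    1.06 -1.62] F [0.8 0.8 0.2] w 66.7
-> (539.2, 354.2, 15, None) rows 2 [0.0006 0.0272 0.0002] J1 0.58
```

>>> arm_command --pt "0.0006 0.035 0.0003 0" --pt "0 0.021 0 0" --pt "0 0 0 0" --pt "0 0 0 0"

```text
time: 37.25
tool_pos: [540.4, 354.4, 15.9]
tcp_rot: [-1.571, -0.002, 0.507]
contact_force: [-0.0, 0.3, -0.9]
grip_width: 66.5
```

>>> arm_command --pt "0 0 0 0" --pt "0 0 0 0" --pt "0 0 0 0" --pt "0 0 0 0" --pt "0 0 0 0" --claw 255

```text
time: 37.75
tool_pos: [540.2, 354.9, 16.1]
tcp_rot: [-1.571, -0.003, 0.507]
contact_force: [-0.2, 0.3, 7.5]
grip_width: 50.8
```

>>> arm_command --pt "0 0 0 0" --pt "0 0 0 0" --pt "0 0 0 0" --pt "0 0 0 8" --pt "0 0 0 8" --claw 70

```text
time: 38.25
tool_pos: [539.2, 354.2, 14.1]
tcp_rot: [-1.571, 0.001, 0.222]
contact_force: [0.7, 0.4, -0.9]
grip_width: 66.7
```

>>> arm_command --pt "0 0 0 8" --pt "0 0 0 8" --pt "0 0 0 8" --pt "0 0 0 8" --pt "0 0 0 8"

```text
time: 38.75
tool_pos: [539.2, 354.2, 14.0]
tcp_rot: [-1.571, 0.0, -0.476]
contact_force: [0.5, -0.3, -1.2]
grip_width: 66.4
```

>>> arm_command --pt "0 0 0 8" --pt "0 0 0 8" --pt "0 0 0 8" --pt "0 0 0 8" --pt "0 0 0 2"

```text
time: 39.25
tool_pos: [539.2, 354.2, 14.0]
tcp_rot: [-1.571, -0.0, -1.068]
contact_force: [0.8, 0.8, -0.1]
grip_width: 66.7
```

>>> arm_command --pt "0 0 0 0" --pt "0 0 0 0" --pt "0 0 0 0" --pt "0 0 0 0" --pt "0 0 0 0" --claw 255

```text
time: 39.75
tool_pos: [539.3, 354.3, 14.2]
tcp_rot: [-1.571, -0.0, -1.063]
contact_force: [-0.7, 0.3, -1.6]
grip_width: 51.0
```

>>> arm_command --pt "0 0 0 0" --pt "0 -0.035 0 0" --pt "0 -0.045 0 0" --pt "0 -0.045 0 0" --pt "0 -0.01 0 0"

```text
time: 40.25
tool_pos: [541.7, 355.7, 155.6]
tcp_rot: [-1.561, -0.0, -1.063]
contact_force: [-0.9, 0.3, -0.8]
grip_width: 50.8
```

Run:
```python
from h import *
plan([(635,-74,150,-1.064-3.27)])
```

```text
t 40.2 pos [541.7 355.7 155.6] yaw -1.063 J [ 0.46  0.63  1.28 -0.    1.23 -0.04] F [-0.9  0.3 -0.8] w 50.8
-> (635, -74, 150, -4.334) rows 10 [ 0.0421  0.0005 -0.0127] J1 -0.12
   twist rows 23 8.15 J6 end 2.65
```

>>> arm_command --pt "0.0421 0 -0.0127 0" --pt "0.0421 0 -0.0127 0" --pt "0.0421 0 -0.0127 0" --pt "0.0421 0 -0.0127 0" --pt "0.0421 0 -0.0127 0"

```text
time: 40.75
tool_pos: [585.9, 137.8, 148.8]
tcp_rot: [-1.572, 0.0, -1.063]
contact_force: [0.5, 0.6, -1.2]
grip_width: 51.0
```

>>> arm_command --pt "0.0421 0 -0.0127 0" --pt "0.0421 0 -0.0127 0" --pt "0.0421 0 -0.0127 0" --pt "0.0421 0 -0.0127 0" --pt "0.0421 0 -0.0127 0"

```text
time: 41.25
tool_pos: [632.7, -77.0, 148.7]
tcp_rot: [-1.572, 0.001, -1.063]
contact_force: [1.6, 0.8, -1.4]
grip_width: 51.1
```

>>> arm_command --pt "0 0 0 8.2" --pt "0 0 0 8.2" --pt "0 0 0 8.2" --pt "0 0 0 8.2" --pt "0 0 0 8.2"

```text
time: 41.75
tool_pos: [632.5, -75.3, 148.5]
tcp_rot: [-1.572, -0.0, -1.785]
contact_force: [1.1, -0.2, -1.4]
grip_width: 50.9
```

>>> arm_command --pt "0 0 0 8.2" --pt "0 0 0 8.2" --pt "0 0 0 8.2" --pt "0 0 0 8.2" --pt "0 0 0 8.2"

```text
time: 42.25
tool_pos: [632.5, -75.2, 148.6]
tcp_rot: [-1.572, -0.001, -2.5]
contact_force: [-0.3, 0.2, -1.2]
grip_width: 50.9
```

>>> arm_command --pt "0 0 0 8.2" --pt "0 0 0 8.2" --pt "0 0 0 8.2" --pt "0 0 0 8.2" --pt "0 0 0 8.2"

```text
time: 42.75
tool_pos: [632.5, -75.2, 148.5]
tcp_rot: [-1.571, -0.001, 3.067]
contact_force: [0.8, 0.2, -1.4]
grip_width: 50.6
```

>>> arm_command --pt "0 0 0 8.2" --pt "0 0 0 8.2" --pt "0 0 0 8.2" --pt "0 0 0 8.2" --pt "0 0 0 8.2"

```text
time: 43.25
tool_pos: [632.5, -75.2, 148.6]
tcp_rot: [-1.57, -0.001, 2.352]
contact_force: [0.1, 0.5, -1.4]
grip_width: 50.7
```

>>> arm_command --pt "0 0 0 8.2" --pt "0 0 0 8.2" --pt "0 0 0 7" --pt "0 0 0 0" --pt "0 0 0 0"

```text
time: 43.75
tool_pos: [632.6, -75.2, 148.9]
tcp_rot: [-1.57, -0.0, 1.952]
contact_force: [0.3, -0.2, -1.4]
grip_width: 50.8
```

Run:
```python
from h import *
plan([(635,-74,107,-4.334+2*np.pi)])
```

```text
t 43.8 pos [632.6 -75.2 148.9] yaw 1.952 J [-0.24  0.62  1.31 -0.    1.21  2.52] F [ 0.3 -0.2 -1.4] w 50.8
-> (635, -74, 107, 1.9491853071795866) rows 1 [ 0.0002  0.0419 -0.0027] J1 -0.12
   twist rows 1 0.18 J6 end -3.64
```

>>> arm_command --pt "0 0.02 -0.0015 0" --pt "0.0002 0.02 -0.0012 0" --pt "0 0 0 0" --pt "0 0 0 0"

```text
time: 44.15
tool_pos: [635.3, -74.1, 109.4]
tcp_rot: [-1.57, -0.0, 1.95]
contact_force: [0.6, -0.9, -0.3]
grip_width: 51.2
```

>>> arm_command --pt "0 0.002 0 0" --pt "0 0.002 0 0" --pt "0 0.002 0 0" --pt "0 0.002 0 0" --pt "0 0 0 0"

```text
time: 44.65
tool_pos: [635.2, -74.1, 101.2]
tcp_rot: [-1.57, -0.0, 1.949]
contact_force: [0.2, 0.0, -2.0]
grip_width: 51.4
```

>>> arm_command --pt "0 0.002 0 0" --pt "0 0.002 0 0" --pt "0 0.002 0 0" --pt "0 0.002 0 0" --pt "0 0 0 0"

```text
time: 45.15
tool_pos: [635.0, -74.0, 92.9]
tcp_rot: [-1.57, -0.001, 1.949]
contact_force: [-1.2, 1.0, -0.8]
grip_width: 51.4
```

>>> arm_command --pt "0 0.003 0 0" --pt "0 0.003 0 0" --pt "0 0.003 0 0" --pt "0 0.003 0 0" --pt "0 0.0025 0 0"

```text
time: 45.65
tool_pos: [635.1, -73.9, 78.5]
tcp_rot: [-1.57, -0.0, 1.949]
contact_force: [-2.9, 2.7, 1.8]
grip_width: 50.9
```

>>> arm_command --pt "0 0 0 0" --pt "0 0 0 0"

```text
time: 45.85
tool_pos: [635.0, -74.0, 78.4]
tcp_rot: [-1.57, -0.001, 1.949]
contact_force: [-1.5, 1.3, -2.9]
grip_width: 51.3
```

>>> arm_command --pt "0 0 0 0" --pt "0 0 0 0" --pt "0 0 0 0" --pt "0 0 0 0" --pt "0 -0.01 0 0" --claw 70

```text
time: 46.35
tool_pos: [634.6, -74.1, 88.1]
tcp_rot: [-1.569, -0.001, 1.949]
contact_force: [-0.7, -0.4, -0.0]
grip_width: 66.6
```

>>> arm_command --pt "0 -0.03 0 0" --pt "0 -0.04 0 0" --pt "0 0 0 0" --pt "0 0 0 0"

```text
time: 46.75
tool_pos: [636.0, -74.3, 160.8]
tcp_rot: [-1.574, 0.002, 1.949]
contact_force: [-0.4, 0.4, 0.0]
grip_width: 66.4
```

Run:
```python
from h import *
s=vision.capture("side"); t=vision.capture("top")
save(s,"s6",(230,120,400,330),3)
for c in (s,t):
  for o in collars(c): print(o[0],np.round(o[1],1),o[2],round(line_yaw(c,o[1],20,15,25,130)[0],3))
plan([(442,415,130,None)])
```

```text
green [470.7 455.1] 1.0 -0.121
green [472.2 459.7] 0.94 -0.154
t 46.9 pos [634.8 -74.  158.3] yaw 1.949 J [-0.24  0.61  1.29 -0.    1.24  2.53] F [ 0.2 -0.8 -1.6] w 66.7
-> (442, 415, 130, None) rows 11 [ 0.0478  0.0026 -0.0001] J1 0.75
```

View pics/s6.png

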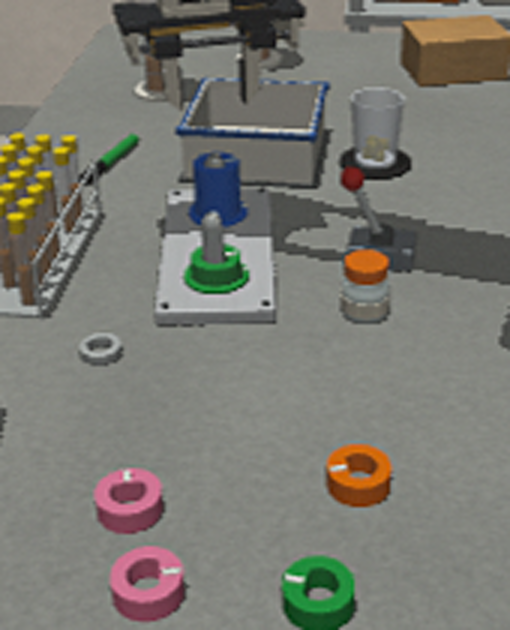

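>>> arm_command --pt "0 0 0 -8.2" --pt "0 0 0 -8.2" --pt "0 0 0 -8.2" --pt "0 0 0 -8.2" --pt "0 0 0 -8.2"

```text
time: 47.35
tool_pos: [634.6, -74.0, 157.3]
tcp_rot: [-1.57, -0.003, 2.67]
contact_force: [-0.3, -0.6, -0.3]
grip_width: 66.6
```

>>> arm_command --pt "0 0 0 -8.2" --pt "0 0 0 -8.2" --pt "0 0 0 -8.2" --pt "0 0 0 -8.2" --pt "0 0 0 -8.2"

```text
time: 47.85
tool_pos: [634.6, -74.0, 157.3]
tcp_rot: [-1.572, -0.003, -2.897]
contact_force: [-0.6, 0.2, 0.7]
grip_width: 66.7
```

>>> arm_command --pt "0 0 0 -8" --pt "0 0 0 0"

```text
time: 48.05
tool_pos: [634.7, -74.0, 157.5]
tcp_rot: [-1.572, -0.002, -2.762]
contact_force: [-0.4, 0.4, 0.3]
grip_width: 66.9
```

Run:
```python
from h import *
s=vision.capture("side"); t=vision.capture("top")
for c in (s,t):
  for o in collars(c): print(o[0],np.round(o[1],1),o[2],round(line_yaw(c,o[1],20,15,25,130)[0],3))
plan([(472.5,455.4,130,None)])
```

```text
green [470.7 455.1] 1.0 -0.124
green [472.2 459.7] 0.94 -0.153
t 48.1 pos [634.9 -74.1 157.9] yaw -2.767 J [-0.24  0.61  1.29 -0.    1.24  0.96] F [-0.2 -0.   0.8] w 66.7
-> (472.5, 455.4, 130, None) rows 12 [-0.0035  0.0024 -0.046 ] J1 0.77
```

>>> arm_command --pt "-0.0035 0.0024 -0.046 0" --pt "-0.0035 0.0024 -0.046 0" --pt "-0.0035 0.0024 -0.046 0" --pt "-0.0035 0.0024 -0.046 0" --pt "-0.0035 0.0024 -0.046 0"

```text
time: 48.65
tool_pos: [565.8, 147.6, 146.6]
tcp_rot: [-1.571, -0.0, -2.767]
contact_force: [0.5, -0.2, -0.5]
grip_width: 67.1
```

>>> arm_command --pt "-0.0035 0.0024 -0.046 0" --pt "-0.0035 0.0024 -0.046 0" --pt "-0.0035 0.0024 -0.046 0" --pt "-0.0035 0.0024 -0.046 0" --pt "-0.0035 0.0024 -0.046 0"

```text
time: 49.15
tool_pos: [497.1, 367.9, 134.5]
tcp_rot: [-1.571, -0.0, -2.767]
contact_force: [0.8, 0.0, 0.4]
grip_width: 66.3
```

>>> arm_command --pt "-0.0035 0.0024 -0.046 0" --pt "-0.0035 0.0024 -0.046 0" --pt "0 0.04 0 0" --pt "0 0 0 0" --pt "0 0 0 0"

```text
time: 49.65
tool_pos: [470.2, 453.5, 89.4]
tcp_rot: [-1.57, -0.003, -2.765]
contact_force: [0.8, 0.7, -0.2]
grip_width: 66.8
```

Run:
```python
from h import *
plan([(472.5,455.4,15,None)])
```

```text
t 49.6 pos [470.2 453.5  89.4] yaw -2.765 J [ 0.65  0.71  1.32 -0.    1.12  1.85] F [ 0.8  0.7 -0.2] w 66.8
-> (472.5, 455.4, 15, None) rows 2 [-0.0015  0.0372 -0.0005] J1 0.77
```

>>> arm_command --pt "-0.0014 0.037 -0.0005 0" --pt "-0.0014 0.025 -0.0005 0" --pt "0 0.013 0 0" --pt "0 0 0 0" --pt "0 0 0 0"

```text
time: 50.15
tool_pos: [474.0, 456.5, 16.8]
tcp_rot: [-1.571, 0.002, -2.765]
contact_force: [0.3, 0.2, 1.4]
grip_width: 66.4
```

>>> arm_command --pt "0 0 0 0" --pt "0 0 0 0" --pt "0 0 0 0" --pt "0 0 0 0" --pt "0 0 0 0" --claw 255

```text
time: 50.65
tool_pos: [473.4, 456.8, 16.5]
tcp_rot: [-1.571, 0.002, -2.763]
contact_force: [-0.1, -1.1, 6.2]
grip_width: 51.3
```

>>> arm_command --pt "0 0 0 0" --pt "0 0 0 0" --pt "0 0 0 0" --pt "0 0 0 -8" --pt "0 0 0 -8" --claw 70

```text
time: 51.15
tool_pos: [472.6, 456.2, 14.7]
tcp_rot: [-1.571, -0.001, -2.479]
contact_force: [0.2, 0.2, 0.7]
grip_width: 66.8
```

>>> arm_command --pt "0 0 0 -8" --pt "0 0 0 -8" --pt "0 0 0 -8" --pt "0 0 0 -8" --pt "0 0 0 -8"

```text
time: 51.65
tool_pos: [472.7, 456.2, 14.7]
tcp_rot: [-1.571, -0.001, -1.78]
contact_force: [0.1, 0.0, -0.7]
grip_width: 66.8
```

>>> arm_command --pt "0 0 0 -8" --pt "0 0 0 -8" --pt "0 0 0 -8" --pt "0 0 0 -8" --pt "0 0 0 -2"

```text
time: 52.15
tool_pos: [472.6, 456.2, 14.7]
tcp_rot: [-1.571, -0.0, -1.188]
contact_force: [0.1, 0.9, 0.6]
grip_width: 66.5
```

>>> arm_command --pt "0 0 0 0" --pt "0 0 0 0" --pt "0 0 0 0" --pt "0 0 0 0" --pt "0 0 0 0" --claw 255

```text
time: 52.65
tool_pos: [472.7, 456.3, 14.9]
tcp_rot: [-1.571, -0.0, -1.193]
contact_force: [0.1, 0.1, -0.3]
grip_width: 51.0
```

>>> arm_command --pt "0 0 0 0" --pt "0 -0.035 0 0" --pt "0 -0.045 0 0" --pt "0 -0.045 0 0" --pt "0 -0.01 0 0"

```text
time: 53.15
tool_pos: [475.0, 458.1, 156.5]
tcp_rot: [-1.561, 0.003, -1.193]
contact_force: [0.4, 0.5, -0.4]
grip_width: 51.4
```

Run:
```python
from h import *
plan([(613.8,60.5,150,yaw()-2.545)])
```

```text
t 53.1 pos [475.  458.1 156.5] yaw -1.193 J [ 0.65  0.65  1.23 -0.    1.25  0.27] F [ 0.4  0.5 -0.4] w 51.4
-> (613.8, 60.5, 150, np.float64(-3.737713258687706)) rows 9 [ 0.0467  0.0006 -0.002 ] J1 0.1
   twist rows 18 8.1 J6 end 2.27
```

Offset 14.9; second layer, so full-down at z≈57.

>>> arm_command --pt "0.0467 0.0006 -0.002 0" --pt "0.0467 0.0006 -0.002 0" --pt "0.0467 0.0006 -0.002 0" --pt "0.0467 0.0006 -0.002 0" --pt "0.0467 0.0006 -0.002 0"

```text
time: 53.65
tool_pos: [549.7, 233.8, 146.5]
tcp_rot: [-1.572, -0.0, -1.193]
contact_force: [1.6, 0.1, -0.9]
grip_width: 51.1
```

>>> arm_command --pt "0.0467 0.0006 -0.002 0" --pt "0.0467 0.0006 -0.002 0" --pt "0.0467 0.0006 -0.002 0" --pt "0.0467 0.0006 -0.002 0" --pt "0 0 0 8.1"

```text
time: 54.15
tool_pos: [612.6, 53.1, 143.9]
tcp_rot: [-1.571, -0.002, -1.34]
contact_force: [-1.2, 0.8, -0.9]
grip_width: 51.3
```

>>> arm_command --pt "0 0 0 8.1" --pt "0 0 0 8.1" --pt "0 0 0 8.1" --pt "0 0 0 8.1" --pt "0 0 0 8.1"

```text
time: 54.65
tool_pos: [610.9, 59.1, 144.0]
tcp_rot: [-1.572, -0.001, -2.047]
contact_force: [-0.1, -0.4, -1.1]
grip_width: 51.3
```

>>> arm_command --pt "0 0 0 8.1" --pt "0 0 0 8.1" --pt "0 0 0 8.1" --pt "0 0 0 8.1" --pt "0 0 0 8.1"

```text
time: 55.15
tool_pos: [610.9, 59.1, 144.0]
tcp_rot: [-1.571, -0.001, -2.754]
contact_force: [-0.5, 0.1, -0.2]
grip_width: 51.1
```

>>> arm_command --pt "0 0 0 8.1" --pt "0 0 0 8.1" --pt "0 0 0 8.1" --pt "0 0 0 8.1" --pt "0 0 0 8.1"

```text
time: 55.65
tool_pos: [610.9, 59.1, 144.0]
tcp_rot: [-1.57, -0.001, 2.823]
contact_force: [-0.5, -1.3, -0.9]
grip_width: 51.0
```

>>> arm_command --pt "0 0 0 8.1" --pt "0 0 0 8.1" --pt "0 0 0 0" --pt "0 0 0 0"

```text
time: 56.05
tool_pos: [611.0, 59.1, 144.2]
tcp_rot: [-1.57, -0.001, 2.55]
contact_force: [0.5, 0.7, -1.1]
grip_width: 51.0
```

Run:
```python
from h import *
plan([(613.8,60.5,108,2*np.pi-3.738)])
```

```text
t 56.0 pos [611.   59.1 144.2] yaw 2.55 J [-0.03  0.58  1.39 -0.    1.17  2.13] F [ 0.5  0.7 -1.1] w 51.0
-> (613.8, 60.5, 108, 2.5451853071795862) rows 1 [-0.0015  0.0362 -0.0027] J1 0.1
   twist rows 1 0.25 J6 end -4.02
```

>>> arm_command --pt "-0.0008 0.017 -0.0014 0" --pt "-0.0008 0.017 -0.0014 0.3" --pt "0 0 0 0" --pt "0 0 0 0"

```text
time: 56.45
tool_pos: [614.1, 60.5, 110.7]
tcp_rot: [-1.57, -0.0, 2.542]
contact_force: [-0.5, 0.1, -0.3]
grip_width: 51.3
```

>>> arm_command --pt "0 0.002 0 0" --pt "0 0.002 0 0" --pt "0 0.002 0 0" --pt "0 0.002 0 0" --pt "0 0 0 0"

```text
time: 56.95
tool_pos: [614.0, 60.5, 102.5]
tcp_rot: [-1.57, -0.0, 2.541]
contact_force: [1.0, -1.0, -0.1]
grip_width: 51.0
```

>>> arm_command --pt "0 0.002 0 0" --pt "0 0.002 0 0" --pt "0 0.002 0 0" --pt "0 0.002 0 0" --pt "0 0 0 0"

```text
time: 57.45
tool_pos: [613.9, 60.6, 94.3]
tcp_rot: [-1.57, -0.001, 2.541]
contact_force: [0.3, -0.6, -0.8]
grip_width: 51.0
```

>>> arm_command --pt "0 0.004 0 0" --pt "0 0.005 0 0" --pt "0 0.005 0 0" --pt "0 0.005 0 0" --pt "0 0.005 0 0"

```text
time: 57.95
tool_pos: [613.9, 60.6, 70.1]
tcp_rot: [-1.57, -0.0, 2.541]
contact_force: [-2.2, 1.1, 0.3]
grip_width: 50.6
```

>>> arm_command --pt "0 0.005 0 0" --pt "0 0.004 0 0" --pt "0 0.002 0 0" --pt "0 0 0 0"

```text
time: 58.35
tool_pos: [613.9, 60.5, 59.2]
tcp_rot: [-1.57, -0.001, 2.541]
contact_force: [-1.1, 1.0, -1.8]
grip_width: 51.1
```

>>> arm_command --pt "0 0 0 0" --pt "0 0 0 0" --pt "0 0 0 0" --pt "0 0 0 0" --pt "0 -0.01 0 0" --claw 70

```text
time: 58.85
tool_pos: [613.4, 60.4, 68.9]
tcp_rot: [-1.569, -0.002, 2.54]
contact_force: [-0.7, 0.2, -0.9]
grip_width: 66.5
```

>>> arm_command --pt "0 -0.03 0 0" --pt "0 -0.04 0 0" --pt "0 -0.045 0 0" --pt "0 -0.035 0 0" --pt "0 0 0 0" --claw 0

```text
time: 59.35
tool_pos: [616.8, 60.5, 226.9]
tcp_rot: [-1.577, 0.01, 2.541]
contact_force: [0.7, 0.1, -0.3]
grip_width: 91.6
```

Run:
```python
from h import *
s=vision.capture("side"); t=vision.capture("top")
plan([])
a=s["img"][110:230,270:380][:,:,::-1]; b=t["img"][155:275,330:450][:,:,::-1]
cv2.imwrite("pics/cup.png",np.hstack([cv2.resize(a,(385,420),interpolation=cv2.INTER_CUBIC),cv2.resize(b,(420,420),interpolation=cv2.INTER_CUBIC)])[:,:800])
for c in (s,t):
  for o in collars(c): print(o[0],np.round(o[1],1),o[2])
  for n in ("cup_mid","mat_top","cap1_mid"):
    for d in vision.regions_of(c,n)[:2]:
      v,u=np.nonzero(d["mask"]); print(n,round(d["confidence"],2),u.min(),u.max(),v.min(),v.max(),len(u),round(u.mean(),1),round(v.mean(),1))
```

```text
t 59.5 pos [614.4  60.5 221.1] yaw 2.541 J [-0.03  0.52  1.28 -0.    1.34  2.15] F [ 0.1  0.9 -1.1] w 91.5
cup_mid 0.6 346 363 148 175 429 354.5 161.2
mat_top 0.45 343 365 170 179 84 355.8 175.3
cup_mid 0.56 413 438 228 250 372 425.7 238.7
mat_top 0.79 407 434 228 257 282 416.8 245.7
cap1_mid 0.25 353 368 177 194 169 360.8 185.8
```

View pics/cup.png

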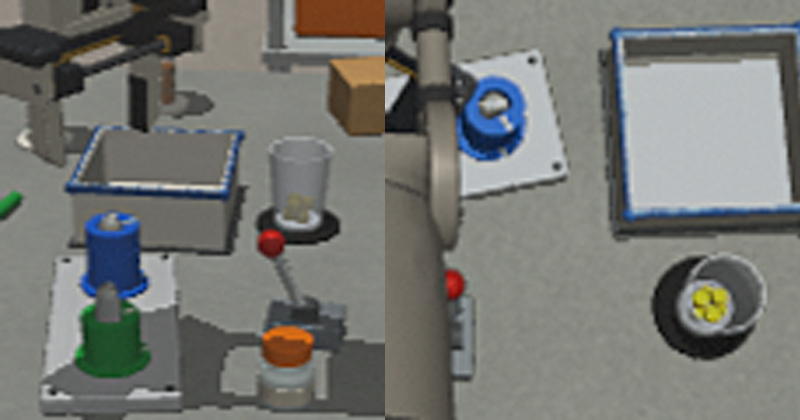

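```bash
cat >> h.py <<'E'
def cone(c,x,y,z0=5):
    a=np.linspace(0,2*np.pi,60); P=[proj(c,(x+r*np.cos(t),y+r*np.sin(t),z)) for r,z in ((26.5,z0),(33,z0+85)) for t in a]
    return cv2.convexHull(np.array(P,np.float32))
def fitc(c,mask,f,p,z):
    h=cv2.convexHull(np.argwhere(mask)[:,::-1].astype(np.int32)); m=np.zeros((400,640),np.uint8); cv2.fillConvexPoly(m,h,1)
    v,u=np.nonzero(m); g=np.array([u.mean(),v.mean()])
    for _ in range(6):
        q,A=cent(f(c,*p)); p=p+(ray(c,g,z)-ray(c,q,z))[:2]
    return p,m.sum()/A
E
python3 - <<'E'
from h import *
np.set_printoptions(precision=1,suppress=True)
s=vision.capture("side"); t=vision.capture("top")
for c,off in ((s,(1.9,-.2)),(t,(.4,-4.1))):
    for d in vision.regions_of(c,"cup_mid")[:2]:
        p,q=fitc(c,d["mask"],cone,np.array([460.,-235.]),47); print("cup",round(d["confidence"],2),p+off,round(q,2))
    V=c["img"].max(2); u0,v0=proj(c,(460,-235,5)).astype(int); m=np.zeros((400,640),bool)
    m[v0-25:v0+25,u0-30:u0+30]=V[v0-25:v0+25,u0-30:u0+30]<45
    k,L,S,C=cv2.connectedComponentsWithStats(m.astype(np.uint8)); i=1+np.argmax(S[1:,4]) 
    p,q=fitc(c,L==i,lambda c,x,y:hull_model(c,x,y,46,0,5),np.array([460.,-235.]),5); print("mat",p+off,round(q,2),S[i])
    B=cv2.inRange(cv2.cvtColor(c["img"],cv2.COLOR_RGB2HSV),(100,60,50),(125,255,255)); pts=[]
    for v,u in np.argwhere(B):
        w=ray(c,(u,v),70)+np.r_[off,0]
        if 500<w[0]<760 and -380<w[1]<-150: pts.append(w[:2])
    r=cv2.minAreaRect(np.array(pts,np.float32)); print("hopper",r,cv2.boxPoints(r).tolist())
    for d in vision.find_in(c,"feed_tip"): print("ball",round(d["confidence"],2),world(c,d["xyz"]))
    R=cv2.inRange(cv2.cvtColor(c["img"],cv2.COLOR_RGB2HSV),(0,170,90),(5,255,255)); k,L,S,C=cv2.connectedComponentsWithStats(R)
    print([(C[i],S[i,4],ray(c,C[i],92)[:2]+off) for i in range(1,k) if S[i,4]>15])
E
```

```text
cup 0.77 [ 467.6 -259.8] 1.05
cup 0.44 [614.3  58.4] 0.31
mat [ 447.6 -244. ] 0.41 [351 171  16   9  66]
hopper ((618.1001586914062, -261.54193115234375), (184.30746459960938, 170.5336151123047), 89.7060546875) [[532.3616943359375, -353.25701904296875], [702.89306640625, -354.13189697265625], [703.838623046875, -169.82684326171875], [533.3072509765625, -168.95196533203125]]
ball 0.73 [630.4 -52.4  37.8]
[(array([626.7,  98.3]), np.int32(126), array([ -928.8, -1127.4])), (array([347.1, 178.3]), np.int32(33), array([482.3, -39.7])), (array([613.2, 188.3]), np.int32(399), array([-308.7,  -56.8])), (array([635.8, 213.1]), np.int32(67), array([-291.2,   83.6]))]
cup 0.81 [ 464.5 -257. ] 1.01
mat [ 460.2 -250.3] 0.74 [407 229  27  29 247]
hopper ((617.1858520507812, -268.3155517578125), (171.98387145996094, 171.5581817626953), 89.6732406616211) [[530.917724609375, -353.81689453125], [702.47314453125, -354.7952880859375], [703.4539794921875, -182.814208984375], [531.8985595703125, -181.8358154296875]]
ball 0.53 [ 471.4 -269.2   60.2]
[(array([349.2, 235.8]), np.int32(28), array([481.9, -31.6]))]
```

Run:
```python
from h import *
np.set_printoptions(precision=1,suppress=True)
t=vision.capture("top")
print("mat",ray(t,(421.3,242.6),5)+[.4,-4.1,0],"block",ray(t,(347.2,254.8),25)+[.4,-4.1,0])
plan([(466,-258.3,200,np.pi),(466,-258.3,57,None)])
```

```text
mat [ 464.1 -259.     5. ] block [434.4 -27.3  25. ]
t 60.1 pos [614.1  60.5 219.6] yaw 2.541 J [-0.   0.5  1.3 -0.   1.3  2.1] F [ 1.2  0.4 -0.1] w 91.9
-> (466, -258.3, 200, 3.141592653589793) rows 8 [-0.  0.  0.] J1 -0.51
   twist rows 5 -6.89 J6 end -5.22
-> (466, -258.3, 57, None) rows 3 [-0.  0. -0.] J1 -0.51
```

>>> arm_command --pt "0 0 0 -6.9" --pt "0 0 0 -6.9" --pt "0 0 0 -6.9" --pt "0 0 0 -6.9" --pt "0 0 0 -6.8" --claw 0

```text
time: 60.6
tool_pos: [614.2, 60.5, 219.7]
tcp_rot: [-1.571, 0.0, -3.137]
contact_force: [-0.1, 0.2, 0.3]
grip_width: 91.7
```

>>> arm_command --pt "0.0186 0.0025 0.04 0" --pt "0.0186 0.0025 0.04 0" --pt "0.0186 0.0025 0.04 0" --pt "0.0186 0.0025 0.04 0"

```text
time: 61.0
tool_pos: [538.8, -100.7, 209.8]
tcp_rot: [-1.57, 0.0, -3.142]
contact_force: [1.1, -1.4, 0.1]
grip_width: 91.9
```

>>> arm_command --pt "0.0186 0.0025 0.04 0" --pt "0.0186 0.0025 0.04 0" --pt "0.0186 0.0025 0.04 0" --pt "0.0186 0.0025 0.04 0" --pt "0 0.03 0 0"

```text
time: 61.5
tool_pos: [465.1, -265.4, 172.6]
tcp_rot: [-1.564, 0.006, 3.136]
contact_force: [0.6, 1.0, 0.2]
grip_width: 91.9
```

>>> arm_command --pt "0 0 0 0" --pt "0 0 0 0" --pt "0 0 0 0"

```text
time: 61.8
tool_pos: [466.1, -258.9, 170.9]
tcp_rot: [-1.57, 0.001, -3.141]
contact_force: [0.3, 0.9, 1.4]
grip_width: 91.7
```

Run:
```python
from h import *
plan([(465.5,-258.5,57,np.pi)])
```

```text
t 61.8 pos [ 466.1 -258.9  170.9] yaw -3.141 J [-0.65  0.42  1.6   0.    1.13  0.92] F [0.3 0.9 1.4] w 91.7
-> (465.5, -258.5, 57, 3.141592653589793) rows 3 [ 0.0002  0.038  -0.0002] J1 -0.51
   twist rows 43 -8.37 J6 end -5.22
```

>>> arm_command --pt "0 0.035 0 0" --pt "0 0.035 0 0" --pt "0 0.03 0 0" --pt "0 0.014 0 0" --pt "0 0 0 0"

```text
time: 62.3
tool_pos: [465.1, -258.1, 54.8]
tcp_rot: [-1.572, -0.002, -3.14]
contact_force: [-0.9, 0.1, 0.0]
grip_width: 91.4
```

>>> arm_command --pt "0 0 0 0" --pt "0 0 0 0" --pt "0 0 0 0" --pt "0 0 0 0" --pt "0 0 0 0" --claw 255

```text
time: 62.8
tool_pos: [465.6, -259.4, 56.6]
tcp_rot: [-1.57, 0.001, 3.141]
contact_force: [-0.3, 3.0, 6.5]
grip_width: 65.0
```

>>> arm_command --pt "0 0 0 0" --pt "0 -0.02 0 0" --pt "0 -0.02 0 0" --pt "0 0 0 0" --pt "0 0 0 0"

```text
time: 63.3
tool_pos: [465.0, -259.5, 95.5]
tcp_rot: [-1.57, 0.0, 3.141]
contact_force: [0.3, 0.6, -1.7]
grip_width: 65.1
```

```bash
cat >> h.py <<'E'
def cupside():
    """side view: axis angle and extents of the cup mask nearest the tool; yellow pixel count per region"""
    s=vision.capture("side"); p=now()[1]; u0=proj(s,p-[0,0,10])
    for d in vision.regions_of(s,"cup_mid"):
        v,u=np.nonzero(d["mask"]); 
        if np.hypot(u.mean()-u0[0],v.mean()-u0[1])<30:
            (c,sz,a)=cv2.minAreaRect(np.c_[u,v].astype(np.float32)); print("cup conf",round(d["confidence"],2),"c",np.round(c,1),"size",np.round(sz,1),"ang",round(a,1),"rel tool px",np.round(np.array(c)-u0,1))
    return s
E
python3 - <<'E'
from h import *
plan([]); s=cupside(); save(s,"s7",(290,110,410,200),6)
E
```

```text
t 63.3 pos [ 465.  -259.5   95.5] yaw 3.141 J [-0.65  0.51  1.69 -0.    0.95  0.92] F [ 0.3  0.6 -1.7] w 65.1
cup conf 0.64 c [355.5 154.5] size [19. 15.] ang 90.0 rel tool px [0.4 1. ]
```

View pics/s7.png

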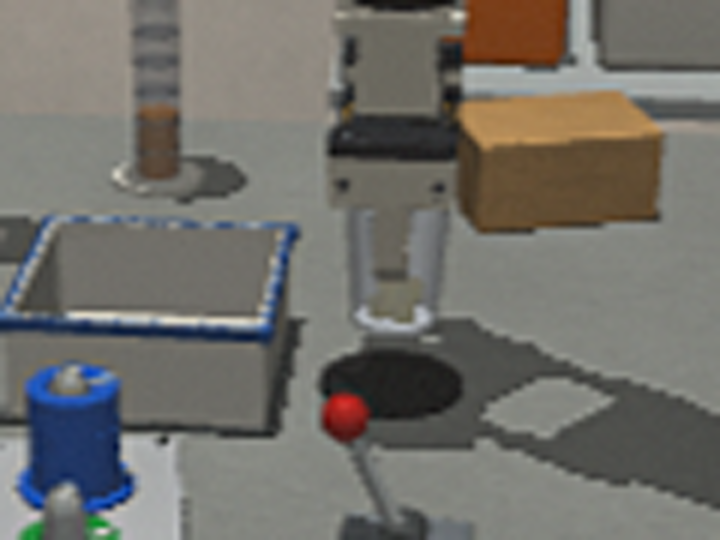

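>>> arm_command --pt "0 0.015 0 0" --pt "0 0.015 0 0" --pt "0 0.006 0 0" --pt "0 0.0025 0 0" --pt "0 0 0 0"

```text
time: 63.9
tool_pos: [465.1, -259.1, 57.1]
tcp_rot: [-1.571, -0.001, 3.141]
contact_force: [-0.6, -0.8, -1.9]
grip_width: 65.1
```

>>> arm_command --pt "0 0 0 0" --pt "0 0 0 0" --pt "0 0 0 0" --pt "0 0 0 0" --pt "0 0 0 0" --claw 0

```text
time: 64.4
tool_pos: [465.2, -259.5, 57.3]
tcp_rot: [-1.571, 0.0, 3.141]
contact_force: [-0.3, -0.2, 0.1]
grip_width: 91.6
```

>>> arm_command --pt "0 -0.015 0 0" --pt "0 -0.0135 0 0" --pt "0 0 0 0" --pt "0 0 0 0" --pt "0 0 0 0"

```text
time: 64.9
tool_pos: [464.8, -259.1, 85.0]
tcp_rot: [-1.571, -0.001, 3.141]
contact_force: [0.1, 0.4, 0.2]
grip_width: 92.0
```

>>> arm_command --pt "0 0 0 0" --pt "0 0 0 0" --pt "0 0 0 0" --pt "0 0 0 0" --pt "0 0 0 0" --claw 255

```text
time: 65.4
tool_pos: [465.1, -259.3, 85.6]
tcp_rot: [-1.571, -0.0, 3.141]
contact_force: [-0.3, 0.8, -0.2]
grip_width: 65.5
```

>>> arm_command --pt "0 0 0 0" --pt "0 0 0 0"

```text
time: 65.6
tool_pos: [465.1, -259.4, 85.6]
tcp_rot: [-1.571, -0.0, 3.141]
contact_force: [0.3, -0.1, -1.9]
grip_width: 64.6
```

Run:
```python
from h import *
plan([(495,-259,130,None)]); s=cupside()
```

```text
t 65.6 pos [ 465.1 -259.4   85.6] yaw 3.141 J [-0.65  0.52  1.7  -0.    0.92  0.92] F [ 0.3 -0.1 -1.9] w 64.6
-> (495, -259, 130, None) rows 2 [-0.0149 -0.0222 -0.0002] J1 -0.48
cup conf 0.83 c [355. 162.] size [24. 16.] ang 90.0 rel tool px [0.1 6.2]
```

>>> arm_command --pt "0 -0.012 0 0" --pt "0 -0.013 0 0" --pt "-0.015 0 0 0" --pt "-0.015 0 0 0" --pt "-0.008 0 0 0"

```text
time: 66.2
tool_pos: [504.4, -259.7, 111.8]
tcp_rot: [-1.57, 0.002, 3.141]
contact_force: [-0.1, -0.0, -0.6]
grip_width: 65.2
```

>>> arm_command --pt "-0.006 0 0 0" --pt "-0.006 0 0 0" --pt "-0.006 0 0 0" --pt "0 0 0 0"

```text
time: 66.6
tool_pos: [520.4, -259.3, 110.7]
tcp_rot: [-1.571, -0.002, 3.141]
contact_force: [-4.4, -0.1, 0.9]
grip_width: 64.8
```

Run:
```python
from h import *
plan([]); s=cupside(); save(s,"s8",(290,110,410,200),6)
```

```text
t 66.6 pos [ 520.4 -259.3  110.7] yaw 3.141 J [-0.59  0.57  1.53 -0.    1.05  0.98] F [-4.4 -0.1  0.9] w 64.8
cup conf 0.67 c [343.1 155.6] size [25.9 18. ] ang 74.7 rel tool px [2.9 6.6]
```

View pics/s8.png

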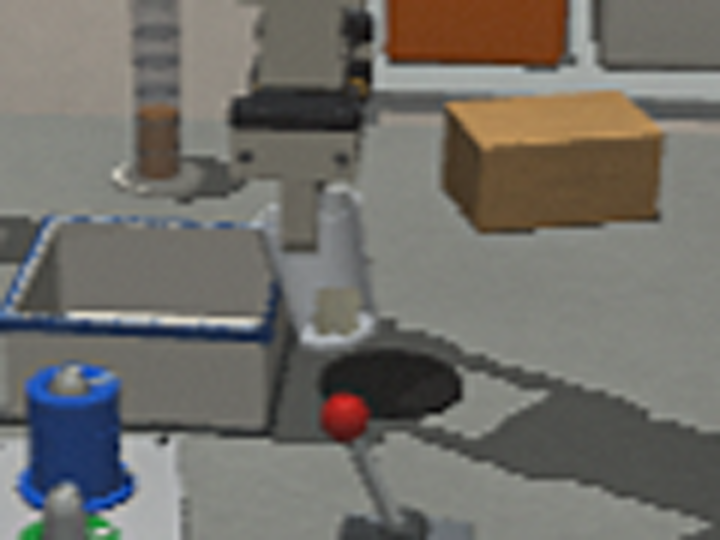

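>>> arm_command --pt "-0.006 0 0 0" --pt "-0.006 0 0 0" --pt "-0.006 0 0 0" --pt "-0.006 0 0 0" --pt "0 0 0 0"

```text
time: 67.2
tool_pos: [546.0, -259.3, 111.8]
tcp_rot: [-1.57, 0.002, 3.141]
contact_force: [-2.7, 1.4, 7.4]
grip_width: 64.5
```

>>> arm_command --pt "-0.006 0 0 0" --pt "-0.006 0 0 0" --pt "0 0 0 0"

```text
time: 67.5
tool_pos: [558.0, -259.5, 110.9]
tcp_rot: [-1.57, 0.001, 3.141]
contact_force: [-2.5, 0.7, 4.2]
grip_width: 64.7
```

Run:
```python
from h import *
plan([]); s=cupside()
```

```text
t 67.5 pos [ 558.  -259.5  110.9] yaw 3.141 J [-0.56  0.62  1.43  0.    1.1   1.01] F [-2.5  0.7  4.2] w 64.7
cup conf 0.61 c [340.8 150.1] size [22.6 16.1] ang 24.0 rel tool px [10.6  1.6]
```

>>> arm_command --pt "-0.006 0.003 0 0" --pt "-0.006 0.004 0 0" --pt "-0.004 0.005 0 0" --pt "0 0 0 0"

```text
time: 68.0
tool_pos: [575.3, -259.0, 99.2]
tcp_rot: [-1.571, 0.004, 3.141]
contact_force: [1.7, 4.3, 7.7]
grip_width: 64.4
```

>>> arm_command --pt "-0.003 0.005 0 0" --pt "-0.002 0.005 0 0" --pt "0 0.005 0 0" --pt "0 0 0 0"

```text
time: 68.4
tool_pos: [582.9, -259.6, 85.7]
tcp_rot: [-1.568, 0.011, 3.141]
contact_force: [10.2, 3.4, 7.9]
grip_width: 64.0
```

Run:
```python
from h import *
plan([]); s=cupside(); t=vision.capture("top")
for c in (s,t):
    Y=cv2.inRange(cv2.cvtColor(c["img"],cv2.COLOR_RGB2HSV),(24,130,110),(34,255,255)); k,L,S,C=cv2.connectedComponentsWithStats(Y)
    print([(C[i].round(),S[i,4]) for i in range(1,k) if S[i,4]>3 and C[i][1]>140 and C[i][0]>300])
a=s["img"][110:200,290:410][:,:,::-1]; b=t["img"][150:270,390:470][:,:,::-1]
cv2.imwrite("pics/p1.png",np.hstack([cv2.resize(a,(500,375),interpolation=cv2.INTER_CUBIC),cv2.resize(b,(250,375),interpolation=cv2.INTER_CUBIC)]))
```

```text
t 68.4 pos [ 582.9 -259.6   85.7] yaw 3.141 J [-0.54  0.68  1.39  0.    1.07  1.03] F [10.2  3.4  7.9] w 64.0
cup conf 0.75 c [334.6 147.8] size [15.8 22.8] ang 71.6 rel tool px [11.  -6.6]
[]
[]
```

View pics/p1.png

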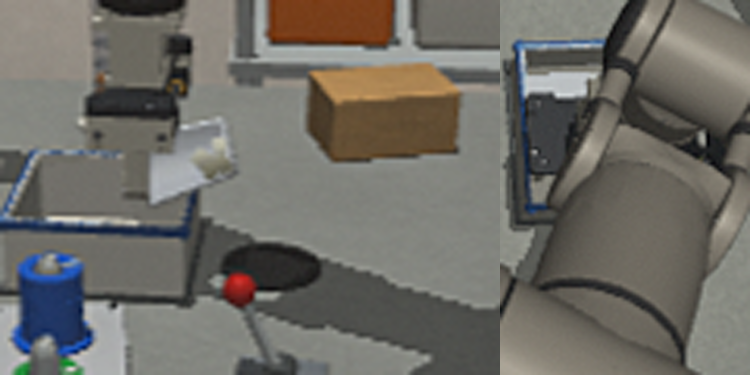

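>>> arm_command --pt "0 0.004 0 0" --pt "0 0.004 0 0" --pt "0 0 0 0" --pt "0 0 0 0"

```text
time: 68.95
tool_pos: [584.3, -260.1, 78.6]
tcp_rot: [-1.567, 0.014, 3.141]
contact_force: [13.4, 2.0, 7.2]
grip_width: 63.8
```

```bash
cat >> h.py <<'E'
def caps_in_cup(s):
    H=cv2.cvtColor(s["img"],cv2.COLOR_RGB2HSV); Y=cv2.inRange(H[115:185,300:380],(18,28,100),(38,255,255)); Y=(cv2.morphologyEx(Y,cv2.MORPH_OPEN,np.ones((2,2)))>0).astype(np.uint8)
    k,L,S,C=cv2.connectedComponentsWithStats(Y); print("yellowish",[((C[i]+[300,115]).round().tolist(),int(S[i,4])) for i in range(1,k) if S[i,4]>5])
E
python3 - <<'E'
from h import *
plan([]); s=cupside(); caps_in_cup(s)
E
```

```text
t 69.0 pos [ 584.3 -260.1   78.6] yaw 3.141 J [-0.54  0.69  1.39  0.    1.05  1.03] F [13.4  2.   7.2] w 63.8
cup conf 0.5 c [333.  147.9] size [14.4 23.2] ang 60.3 rel tool px [ 9.8 -8.3]
yellowish [([322.0, 118.0], 71), ([324.0, 128.0], 78), ([317.0, 143.0], 21), ([330.0, 143.0], 10), ([333.0, 156.0], 6)]
```

```bash
cat >> h.py <<'E'
def ymap(s,u0=312,u1=350,v0=132,v1=168):
    a=s["img"].astype(int); y=(a[...,0]+a[...,1])//2-a[...,2]
    for v in range(v0,v1): print(v,"".join(" .:-=+*#%@"[min(9,max(0,y[v,u]//8))] for u in range(u0,u1)))
E
python3 - <<'E'
from h import *
s=vision.capture("side"); ymap(s)
E
```

```text
132  ::. ............ -.:=.               
133  :.               .  :.               
134                                       
135                                       
136                           ..          
137                                       
138                                       
139                                       
140 ...........                           
141 ...................                   
142 ...................                   
143   .................                   
144   .............   .                   
145  ..............   .                   
146 ...................                   
147 ...................                   
148        ......    .                    
149        ......                         
150        ......                         
151        ......                         
152        ......                         
153  ..    ......                         
154         .....                         
155        ......                         
156  .     ......                         
157         ......:.                      
158   .     .    .::     .                
159   . .        .:.    ..                
160   .     .    :.      .   .            
161          .   .    .  .                
162 .........  ..    . ..                 
163      ....:.  ........                 
164                                       
165                                       
166 .                                     
167 .. ..  .      . .....
```

>>> arm_command --pt "0 -0.006 0 0" --pt "-0.03 0 0 0" --pt "0 0 0 0" --pt "0.02 0 0 0" --pt "-0.02 0 0 0"

```text
time: 69.6
tool_pos: [603.1, -258.5, 79.3]
tcp_rot: [-1.574, -0.008, 3.14]
contact_force: [-0.2, 0.3, -0.6]
grip_width: 64.0
```

>>> arm_command --pt "0.02 0 0 0" --pt "-0.02 0 0 0" --pt "0 0 0 0" --pt "0 0 0 0"

```text
time: 70.0
tool_pos: [608.1, -259.6, 81.3]
tcp_rot: [-1.571, -0.0, 3.141]
contact_force: [-0.3, -0.4, 0.1]
grip_width: 63.5
```

Run:
```python
from h import *
plan([]); s=cupside(); ymap(s,300,350)
```

```text
t 70.0 pos [ 608.1 -259.6   81.3] yaw 3.141 J [-0.52  0.73  1.3  -0.    1.11  1.05] F [-0.3 -0.4  0.1] w 63.5
cup conf 0.74 c [327.5 147.3] size [15.  22.2] ang 56.3 rel tool px [10.5 -8. ]
132                        .  =-                      
133                          .:                       
134                                                   
135                                                   
136                                                   
137                                                   
138                                                   
139    ............  .     ..                         
140    .....................                          
141    .....................                          
142    ..  ............. ..                           
143    .   .............  ..                          
144    .................  ..                          
145 ........................                     .    
146      ...................                          
147       .      ......                               
148  ...   .    ......        
[... 352 characters left out ...]
  
155             ......                .               
156             .......             . .   .           
157          .                       .                
158                                 ..                
159    . .     .      .              .                
160             .                  . .   .            
161 .. .                ..          ..                
162   .:::::::....... .      .      .                 
163                   ..... .........                 
164                                                   
165                                                   
166  ...... .....                                     
167 .. . .... . .  .. ... ..... .....
```

>>> arm_command --pt "-0.02 0 0 0" --pt "-0.02 0.005 0 0" --pt "0 0.012 0 0" --pt "0 0.011 0 0" --pt "0 0 0 0"

```text
time: 70.6
tool_pos: [645.9, -258.8, 50.8]
tcp_rot: [-1.573, -0.005, 3.141]
contact_force: [-0.5, 0.3, -1.3]
grip_width: 63.8
```

>>> arm_command --pt "-0.01 0 0 0" --pt "-0.008 0 0 0" --pt "-0.006 0 0 0" --pt "0 0 0 0"

```text
time: 71.0
tool_pos: [672.7, -259.5, 53.9]
tcp_rot: [-1.57, 0.001, 3.141]
contact_force: [-0.5, -0.2, -1.7]
grip_width: 63.6
```

>>> arm_command --pt "-0.005 0 0 0" --pt "-0.003 0 0 0" --pt "0 0 0 0"

```text
time: 71.3
tool_pos: [680.5, -259.5, 53.7]
tcp_rot: [-1.571, 0.0, 3.141]
contact_force: [-0.6, -0.2, -0.2]
grip_width: 63.7
```

Run:
```python
from h import *
plan([]); s=cupside()
```

```text
t 71.3 pos [ 680.5 -259.5   53.7] yaw 3.141 J [-0.47  0.88  1.07 -0.    1.19  1.1 ] F [-0.6 -0.2 -0.2] w 63.7
cup conf 0.54 c [308.6 153.2] size [14.9 22.6] ang 60.9 rel tool px [10.2 -8. ]
```

>>> arm_command --pt "0.02 0 0 0" --pt "0.02 0 0 0" --pt "0 0.011 0 0" --pt "0 0 0 0" --pt "0 0 0 0"

```text
time: 71.9
tool_pos: [640.6, -259.5, 42.3]
tcp_rot: [-1.571, -0.0, 3.141]
contact_force: [-0.3, 0.3, -1.0]
grip_width: 63.7
```

>>> arm_command --pt "0.005 0 0 0" --pt "0.005 0 0 0" --pt "0 0 0 0"

```text
time: 72.2
tool_pos: [629.7, -259.5, 42.9]
tcp_rot: [-1.571, -0.0, 3.141]
contact_force: [-0.5, 0.7, -1.0]
grip_width: 63.8
```

>>> arm_command --pt "0.004 0 0 0" --pt "0.004 0 0 0" --pt "0 0 0 0"

```text
time: 72.5
tool_pos: [627.0, -259.9, 44.8]
tcp_rot: [-1.568, 0.012, 3.141]
contact_force: [14.6, 0.6, -3.1]
grip_width: 64.0
```

Run:
```python
from h import *
plan([]); s=cupside(); save(s,"s9",(280,110,380,200),6)
```

```text
t 72.5 pos [ 627.  -259.9   44.8] yaw 3.141 J [-0.51  0.79  1.28  0.    1.06  1.06] F [14.6  0.6 -3.1] w 64.0
cup conf 0.64 c [322.7 155.9] size [14.8 21. ] ang 63.4 rel tool px [10.5 -8. ]
```

View pics/s9.png

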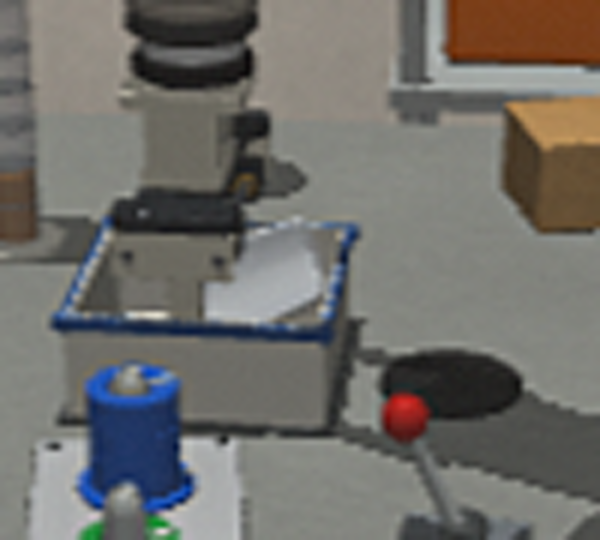

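>>> arm_command --pt "0 -0.003 0 0" --pt "0 -0.003 0 0" --pt "0 -0.003 0 0" --pt "0 -0.003 0 0" --pt "0 0 0 0"

```text
time: 73.1
tool_pos: [627.1, -260.9, 57.3]
tcp_rot: [-1.566, 0.012, 3.141]
contact_force: [14.1, -2.6, -2.0]
grip_width: 64.0
```

Run:
```python
from h import *
plan([]); s=cupside()
```

```text
t 73.1 pos [ 627.1 -260.9   57.3] yaw 3.141 J [-0.51  0.78  1.27  0.    1.08  1.06] F [14.1 -2.6 -2. ] w 64.0
cup conf 0.65 c [323.3 154.1] size [14.8 19.9] ang 76.0 rel tool px [11.1 -6.8]
```

>>> arm_command --pt "0 -0.003 0 0" --pt "0 -0.003 0 0" --pt "0 -0.003 0 0" --pt "0 -0.003 0 0" --pt "0 0 0 0"

```text
time: 73.7
tool_pos: [625.7, -261.5, 69.0]
tcp_rot: [-1.566, 0.01, 3.141]
contact_force: [10.2, -4.5, -2.2]
grip_width: 63.8
```

>>> arm_command --pt "0 -0.003 0 0" --pt "0 -0.003 0 0" --pt "0 -0.003 0 0" --pt "0 -0.003 0 0" --pt "0 0 0 0"

```text
time: 74.2
tool_pos: [623.9, -260.4, 80.0]
tcp_rot: [-1.568, 0.005, 3.141]
contact_force: [6.0, -2.7, -0.9]
grip_width: 63.9
```

Run:
```python
from h import *
plan([]); s=cupside()
```

```text
t 74.2 pos [ 623.9 -260.4   80. ] yaw 3.141 J [-0.51  0.75  1.26  0.    1.13  1.06] F [ 6.  -2.7 -0.9] w 63.9
cup conf 0.62 c [324. 152.] size [16. 20.] ang 90.0 rel tool px [11.2 -3.4]
```

>>> arm_command --pt "0.0024 -0.005 0 0" --pt "0.0024 -0.005 0 0" --pt "0.0024 -0.005 0 0" --pt "0 0 0 0"

```text
time: 74.7
tool_pos: [617.7, -261.1, 96.2]
tcp_rot: [-1.566, 0.008, 3.141]
contact_force: [8.1, -3.1, 0.7]
grip_width: 63.7
```

>>> arm_command --pt "0.0038 -0.0065 0 0" --pt "0.0038 -0.0065 0 0" --pt "0 0 0 0"

```text
time: 75.0
tool_pos: [609.8, -260.9, 109.5]
tcp_rot: [-1.567, 0.008, 3.141]
contact_force: [8.4, -2.5, 3.1]
grip_width: 63.4
```

Run:
```python
from h import *
plan([]); s=cupside()
```

```text
t 75.0 pos [ 609.8 -260.9  109.5] yaw 3.141 J [-0.52  0.7   1.28  0.    1.16  1.05] F [ 8.4 -2.5  3.1] w 63.4
cup conf 0.78 c [326.1 147.9] size [22.8 16.1] ang 18.4 rel tool px [ 9.7 -0.4]
```

>>> arm_command --pt "0.0038 -0.006 0 0" --pt "0.0038 -0.006 0 0" --pt "0.0045 -0.005 0 0" --pt "0.0045 -0.005 0 0" --pt "0 0 0 0"

```text
time: 75.6
tool_pos: [591.0, -259.7, 130.1]
tcp_rot: [-1.57, 0.002, 3.141]
contact_force: [3.3, -1.0, 5.0]
grip_width: 63.1
```

Run:
```python
from h import *
plan([]); s=cupside()
```

```text
t 75.6 pos [ 591.  -259.7  130.1] yaw 3.141 J [-0.53  0.65  1.31  0.    1.18  1.04] F [ 3.3 -1.   5. ] w 63.1
cup conf 0.75 c [328.9 146.3] size [22.5 18.4] ang 41.6 rel tool px [7.6 2.9]
```

>>> arm_command --pt "0.006 -0.005 0 0" --pt "0.006 -0.004 0 0" --pt "0.006 -0.003 0 0" --pt "0.006 -0.0025 0 0" --pt "0 0 0 0"

```text
time: 76.2
tool_pos: [565.7, -259.4, 143.6]
tcp_rot: [-1.571, -0.001, 3.141]
contact_force: [2.0, -0.1, 3.5]
grip_width: 63.0
```

Run:
```python
from h import *
plan([]); s=cupside()
```

```text
t 76.2 pos [ 565.7 -259.4  143.6] yaw 3.141 J [-0.55  0.6   1.36 -0.    1.18  1.02] F [ 2.  -0.1  3.5] w 63.0
```

>>> arm_command --pt "0.006 -0.0025 0 0" --pt "0.006 -0.0015 0 0" --pt "0.006 -0.001 0 0" --pt "0.006 -0.0005 0 0" --pt "0 0 0 0"

```text
time: 76.8
tool_pos: [541.5, -259.3, 148.4]
tcp_rot: [-1.571, -0.002, 3.14]
contact_force: [0.0, -0.1, -0.6]
grip_width: 63.5
```

>>> arm_command --pt "0.006 0 0 0" --pt "0.006 0 0 0" --pt "0 0 0 0" --pt "0 0 0 0"

```text
time: 77.2
tool_pos: [530.7, -259.5, 148.8]
tcp_rot: [-1.571, 0.0, 3.141]
contact_force: [0.0, 1.2, -0.9]
grip_width: 62.8
```

Run:
```python
from h import *
plan([(465,-259.3,151,None)]); s=cupside(); ymap(s,315,360,135,165)
a=s["img"][110:210,280:380][:,:,::-1]; cv2.imwrite("pics/s10.png",cv2.resize(a,(600,600),interpolation=cv2.INTER_CUBIC))
```

```text
t 77.2 pos [ 530.7 -259.5  148.8] yaw 3.141 J [-0.58  0.54  1.46 -0.    1.15  0.99] F [ 0.   1.2 -0.9] w 62.8
-> (465, -259.3, 151, None) rows 2 [ 0.0328 -0.0011 -0.0001] J1 -0.51
cup conf 0.85 c [342.2 143.4] size [24.  16.9] ang 57.5 rel tool px [4.7 4.3]
135 .::..              ......                    
136 ::::.              ......                    
137 ::::.               .....                    
138 --::.  .            .....                    
139 --:.   .           ......                    
140                      . ..                    
141      .              .....                    
142                                              
143                                              
144                                              
145 ..   ..                                      
146         ...........                          
147                                              
148    .                                         
149 ...   ... ..... ......                       
150  .          .   ..  .                        
151                     .                        
152          .    ..    .                        
153      .   .          .                        
154                 .  .                         
155                    .                         
156             .     ..   .                     
157                  ..    .                     
158  . .        .     .                          
159     .       ..    .                          
160    .              .                          
161  .                .                          
162 ..........       .                           
163   .::::: .:::::::.                           
164
```

View pics/s10.png

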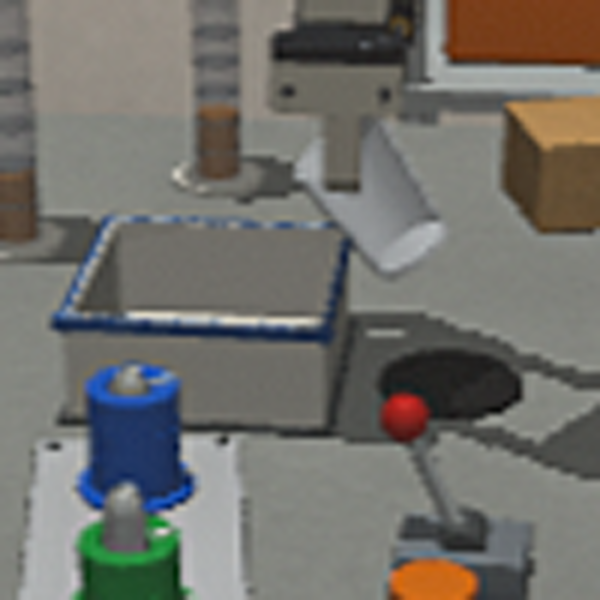

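>>> arm_command --pt "0 -0.02 0 0" --pt "-0.03 0 0 0" --pt "-0.03 0 0 0" --pt "-0.03 0 0 0" --pt "0 0.02 0 0"

```text
time: 77.8
tool_pos: [625.5, -259.8, 151.0]
tcp_rot: [-1.567, 0.008, -3.14]
contact_force: [0.4, -0.2, -1.2]
grip_width: 63.2
```

>>> arm_command --pt "0 0.02 0 0" --pt "0 0.013 0 0" --pt "0 0 0 0" --pt "0 0 0 0"

```text
time: 78.2
tool_pos: [620.9, -259.7, 116.2]
tcp_rot: [-1.57, 0.0, 3.141]
contact_force: [-0.0, 0.3, -0.6]
grip_width: 63.4
```

>>> arm_command --pt "0.01 0 0 0" --pt "0.008 0 0 0" --pt "0.008 0 0 0" --pt "0.006 0 0 0" --pt "0 0 0 0"

```text
time: 78.7
tool_pos: [595.1, -260.9, 122.4]
tcp_rot: [-1.564, 0.019, 3.14]
contact_force: [14.9, 2.0, 12.1]
grip_width: 63.1
```

Run:
```python
from h import *
plan([]); s=cupside()
```

```text
t 78.7 pos [ 595.1 -260.9  122.4] yaw 3.14 J [-0.53  0.65  1.32  0.    1.15  1.04] F [14.9  2.  12.1] w 63.1
cup conf 0.69 c [322.7 149.4] size [25.5 17. ] ang 63.4 rel tool px [2.5 4.3]
```

>>> arm_command --pt "0 -0.007 0 0" --pt "0.004 -0.006 0 0" --pt "0.005 -0.005 0 0" --pt "0.005 -0.003 0 0" --pt "0 0 0 0"

```text
time: 79.3
tool_pos: [573.8, -259.6, 137.1]
tcp_rot: [-1.571, -0.0, 3.14]
contact_force: [-0.2, -0.1, -0.9]
grip_width: 62.8
```

Run:
```python
from h import *
plan([]); s=cupside()
```

```text
t 79.3 pos [ 573.8 -259.6  137.1] yaw 3.14 J [-0.55  0.62  1.35 -0.    1.18  1.03] F [-0.2 -0.1 -0.9] w 62.8
cup conf 0.78 c [330.2 146.1] size [24.  16.1] ang 57.3 rel tool px [4.4 4.3]
```

>>> arm_command --pt "-0.02 0 0 0" --pt "-0.02 0 0 0" --pt "0 0.02 0 0" --pt "0 0.0135 0 0" --pt "0 0 0 0"

```text
time: 79.9
tool_pos: [613.0, -258.6, 100.0]
tcp_rot: [-1.574, -0.006, 3.141]
contact_force: [-0.7, 0.3, -1.1]
grip_width: 63.1
```

>>> arm_command --pt "0.006 0 0 0" --pt "0.006 0 0 0" --pt "0.003 0 0 0" --pt "0 0 0 0" --pt "0 0 0 0"

```text
time: 80.4
tool_pos: [599.9, -259.7, 103.9]
tcp_rot: [-1.57, 0.001, 3.141]
contact_force: [0.6, 0.5, -0.7]
grip_width: 63.2
```

Run:
```python
from h import *
plan([]); s=cupside()
```

```text
t 80.4 pos [ 599.9 -259.7  103.9] yaw 3.141 J [-0.53  0.69  1.31 -0.    1.14  1.05] F [ 0.6  0.5 -0.7] w 63.2
cup conf 0.52 c [321.9 153.8] size [23.7 17. ] ang 63.4 rel tool px [2.9 3.9]
```

Near contact; now follow the arc (−x with rise).

>>> arm_command --pt "0.003 0 0 0" --pt "0.003 -0.002 0 0" --pt "0.003 -0.003 0 0" --pt "0.003 -0.003 0 0" --pt "0 0 0 0"

```text
time: 81.0
tool_pos: [587.6, -259.6, 111.8]
tcp_rot: [-1.57, 0.001, 3.141]
contact_force: [2.1, -0.0, -1.2]
grip_width: 63.1
```

Run:
```python
from h import *
plan([]); s=cupside()
```

```text
t 81.0 pos [ 587.6 -259.6  111.8] yaw 3.141 J [-0.54  0.66  1.34  0.    1.14  1.04] F [ 2.1 -0.  -1.2] w 63.1
cup conf 0.54 c [323.1 152.3] size [24.7 16.4] ang 71.6 rel tool px [0.9 4.3]
```

>>> arm_command --pt "0.003 -0.002 0 0" --pt "0.003 -0.002 0 0" --pt "0.003 -0.002 0 0" --pt "0.003 -0.0015 0 0" --pt "0 0 0 0"

```text
time: 81.6
tool_pos: [575.5, -259.5, 119.1]
tcp_rot: [-1.571, 0.0, 3.141]
contact_force: [2.6, -0.4, 0.4]
grip_width: 63.4
```

Run:
```python
from h import *
plan([]); s=cupside()
```

```text
t 81.6 pos [ 575.5 -259.5  119.1] yaw 3.141 J [-0.54  0.64  1.36 -0.    1.14  1.03] F [ 2.6 -0.4  0.4] w 63.4
cup conf 0.57 c [324.5 151. ] size [25.2 17.1] ang 82.9 rel tool px [-0.9  4.7]
```

>>> arm_command --pt "0.003 -0.001 0 0" --pt "0.002 -0.0005 0 0" --pt "0 0 0 0"

```text
time: 82.0
tool_pos: [570.8, -259.6, 120.6]
tcp_rot: [-1.57, 0.001, 3.141]
contact_force: [3.4, 0.4, 1.3]
grip_width: 63.0
```

Run:
```python
from h import *
s=cupside(); s=cupside(); plan([(620,-259.5,120,None)])
for d in vision.regions_of(s,"cup_mid")[:1]:
    m=d["mask"]; 
    for v in range(m.shape[0]):
        u=np.nonzero(m[v])[0]
        if len(u): print(v,u.min(),u.max(),end="; ")
```

```text
cup conf 0.67 c [325.5 150.8] size [25.  16.4] ang 86.2 rel tool px [-1.2  4.8]
cup conf 0.87 c [325.1 150.5] size [23.8 15.4] ang 85.6 rel tool px [-1.6  4.5]
t 82.2 pos [ 570.8 -259.5  120.3] yaw 3.141 J [-0.55  0.63  1.38 -0.    1.14  1.02] F [ 3.5 -0.5  0.5] w 63.0
-> (620, -259.5, 120, None) rows 2 [-0.0246  0.0001 -0.    ] J1 -0.4
139 319 331; 140 318 332; 141 317 332; 142 317 332; 143 317 332; 144 317 332; 145 317 332; 146 317 332; 147 318 332; 148 318 332; 149 318 332; 150 318 332; 151 319 332; 152 319 332; 153 320 333; 154 320 333; 155 320 333; 156 320 333; 157 321 333; 158 321 333; 159 321 332; 160 322 332; 161 323 331; 162 324 330;
```

>>> arm_command --pt "-0.01 -0.01 0 0" --pt "0 -0.03 0 0" --pt "0 -0.02 0 0" --pt "0.02 0 0 0" --pt "0.03 0 0 0"

```text
time: 82.75
tool_pos: [530.0, -259.1, 179.7]
tcp_rot: [-1.571, -0.002, -3.141]
contact_force: [-0.3, -0.4, -0.4]
grip_width: 62.7
```

>>> arm_command --pt "0.03 0 0 0" --pt "0.03 0 0 0" --pt "0 0 0 0" --pt "0 0 0 0"

```text
time: 83.15
tool_pos: [470.0, -259.4, 180.0]
tcp_rot: [-1.571, -0.001, 3.14]
contact_force: [0.2, 0.2, -0.7]
grip_width: 62.8
```

Run:
```python
from h import *
plan([(466,-259.2,90,None)]); s=cupside()
```

```text
t 83.2 pos [ 470.  -259.4  180. ] yaw 3.14 J [-0.65  0.41  1.57 -0.    1.16  0.93] F [ 0.2  0.2 -0.7] w 62.8
-> (466, -259.2, 90, None) rows 2 [ 0.0019  0.045  -0.0001] J1 -0.51
cup conf 0.83 c [353.1 136. ] size [26.7 17.4] ang 86.2 rel tool px [-1.2  4.5]
```

>>> arm_command --pt "0.0035 0.04 0 0" --pt "0.0035 0.035 0 0" --pt "0 0.015 0 0" --pt "0 0 0 0"

```text
time: 83.65
tool_pos: [463.0, -258.3, 87.5]
tcp_rot: [-1.574, -0.005, -3.142]
contact_force: [0.2, 0.4, -0.6]
grip_width: 62.8
```

>>> arm_command --pt "0 0.004 0 0" --pt "0 0.004 0 0" --pt "0 0.002 0 0" --pt "0 0 0 0"

```text
time: 84.05
tool_pos: [464.5, -259.8, 81.5]
tcp_rot: [-1.569, 0.002, 3.141]
contact_force: [-1.6, -0.3, 3.3]
grip_width: 63.0
```

>>> arm_command --pt "0 0.002 0 0" --pt "0 0 0 0"

```text
time: 84.25
tool_pos: [464.9, -260.0, 81.2]
tcp_rot: [-1.568, 0.004, 3.141]
contact_force: [-4.3, 2.6, 17.7]
grip_width: 63.1
```

>>> arm_command --pt "0 0.002 0 0" --pt "0 0 0 0"

```text
time: 84.45
tool_pos: [465.6, -260.7, 80.8]
tcp_rot: [-1.566, 0.006, 3.141]
contact_force: [-5.6, 3.5, 28.2]
grip_width: 63.1
```

>>> arm_command --pt "0 -0.002 0 0" --pt "0 -0.0015 0 0" --pt "0 0 0 0"

```text
time: 84.75
tool_pos: [464.5, -260.2, 81.0]
tcp_rot: [-1.569, 0.002, 3.141]
contact_force: [-2.0, -0.9, 9.8]
grip_width: 62.8
```

Run:
```python
from h import *
plan([]); s=cupside(); t=vision.capture("top")
for d in vision.regions_of(s,"cup_mid")[:1]: print("side fit",fitc(s,d["mask"],cone,np.array([460.,-259.]),47)[0]+[1.9,-.2])
```

```text
t 84.8 pos [ 464.5 -260.2   81. ] yaw 3.141 J [-0.65  0.53  1.7  -0.    0.91  0.92] F [-2.  -0.9  9.8] w 62.8
cup conf 0.67 c [353.5 161.5] size [25. 17.] ang 90.0 rel tool px [-1.5  4.6]
side fit [ 470.1828103  -267.91133963]
```

>>> arm_command --pt "0 -0.001 0 0" --pt "0 0 0 0" --pt "0 0 0 0" --pt "0 0 0 0" --pt "0 0 0 0" --claw 0

```text
time: 85.45
tool_pos: [463.7, -259.3, 80.5]
tcp_rot: [-1.571, -0.0, 3.141]
contact_force: [0.7, -1.1, -0.7]
grip_width: 91.3
```

>>> arm_command --pt "0 -0.01 0 0" --pt "0 -0.03 0 0" --pt "0 -0.045 0 0" --pt "0 -0.045 0 0" --pt "0 0 0 0"

```text
time: 85.95
tool_pos: [466.4, -261.2, 217.8]
tcp_rot: [-1.563, 0.01, 3.141]
contact_force: [0.7, -0.5, -0.0]
grip_width: 91.8
```

Run:
```python
from h import *
s=cupside(); t=vision.capture("top"); plan([(470,20,230,None)])
for c,off in ((s,(1.9,-.2)),(t,(.4,-4.1))):
    for d in vision.regions_of(c,"cup_mid")[:2]: print(round(d["confidence"],2),fitc(c,d["mask"],cone,np.array([460.,-259.]),47)[0]+off, cv2.minAreaRect(np.argwhere(d["mask"])[:,::-1].astype(np.float32)))
```

```text
t 86.1 pos [ 463.4 -259.1  210.7] yaw 3.141 J [-0.65  0.37  1.55 -0.    1.22  0.92] F [-0.3  1.4 -0.3] w 91.5
-> (470, 20, 230, None) rows 6 [-0.0011 -0.0032 -0.0465] J1 0.04
0.87 [ 462.16237983 -273.2095445 ] ((356.5, 161.0), (26.0, 17.0), 90.0)
```

>>> arm_command --pt "-0.011 0 -0.045 0" --pt "-0.011 0 -0.045 0" --pt "-0.011 0 -0.045 0" --pt "-0.011 0 -0.045 0" --pt "-0.011 0 -0.045 0" --claw 255

```text
time: 86.7
tool_pos: [518.4, -32.5, 209.3]
tcp_rot: [-1.571, -0.003, 3.141]
contact_force: [0.5, 0.5, 1.0]
grip_width: 56.0
```

>>> arm_command --pt "0 0 0 0" --pt "0 0 0 0"

```text
time: 86.9
tool_pos: [518.4, -33.5, 209.5]
tcp_rot: [-1.571, -0.003, -3.139]
contact_force: [-0.4, 0.6, -0.6]
grip_width: 40.4
```

Run:
```python
from h import *
np.set_printoptions(precision=1,suppress=True)
t=vision.capture("top"); s=vision.capture("side"); plan([(520,-34,83,None)])
for c in (t,s):
    R=cv2.inRange(cv2.cvtColor(c["img"],cv2.COLOR_RGB2HSV),(0,170,90),(5,255,255)); k,L,S,C=cv2.connectedComponentsWithStats(R)
    print([(C[i],int(S[i,4]),ray(c,C[i],92)[:2]) for i in range(1,k) if S[i,4]>15])
for d in vision.regions_of(t,"cup_mid")[:1]: print("cup",round(d["confidence"],2),fitc(t,d["mask"],cone,np.array([460.,-259.]),47)[0]+[.4,-4.1])
Y=cv2.inRange(cv2.cvtColor(t["img"],cv2.COLOR_RGB2HSV),(22,120,90),(36,255,255)); k,L,S,C=cv2.connectedComponentsWithStats(Y)
print("yellow",[(C[i],int(S[i,4]),ray(t,C[i],14)[:2]+[.4,-4.1]) for i in range(1,k) if S[i,4]>5])
b=t["img"][155:275,330:460][:,:,::-1]; cv2.imwrite("pics/f1.png",cv2.resize(b,(780,720)[:2],interpolation=cv2.INTER_CUBIC)[:600])
```

```text
t 87.0 pos [518.4 -35.2 209.9] yaw 3.14 J [-0.2  0.3  1.6 -0.   1.2  1.4] F [-0.1  0.7 -0.1] w 32.6
-> (520, -34, 83, None) rows 3 [-0.  0. -0.] J1 -0.07
[]
[(array([626.9,  98.3]), 122, array([ -931.1, -1125.7])), (array([347.2, 178.4]), 30, array([480.1, -38.9])), (array([613.1, 188.2]), 398, array([-310.8,  -57.3])), (array([635.8, 213.1]), 67, array([-293.1,   83.8]))]
cup 0.77 [ 461.5 -268.2]
yellow [(array([355.6, 111.7]), 25, array([898.9, -82.6])), (array([316.2, 113.2]), 24, array([899. ,  45.6])), (array([326.2, 113. ]), 23, array([898.5,  13.1])), (array([336. , 112.5]), 26, array([898.9, -18.8])), (array([345.9, 112.1]), 22, array([899., -51.])), (array([296.9, 114.1]), 22, array([898.8, 108.1])), (array([326.4, 121.7]), 27, array([868.4,  13.9])), (array([336.2, 121.5]), 26, array([867.7, -17.6])), (array([346.2, 121.3]), 25, array([867.2, -50.3])), (array([356.1, 120.6]), 28, array([868.2, -82.2])), (array([306.9, 122.8]), 25, array([867.4,  76.9])), (array([316.8, 122.3]), 26, array([867.6,  44.8])), (array([317. , 131.5]), 26, array([836.3,  45.7])), (array([327. , 131.5]), 26, array([834.9,  13.6])), (array([346.6, 130.5]), 27, array([835.7, -49.5])), (array([356.5, 130.2]), 28, array([835.2, -81.5])), (array([297.3, 132.6]), 23, array([835.2, 109. ])), (array([307.3, 132.3]), 24, array([834.9,  77. ])), (array([425.8, 172.4]), 16, array([ 684.9, -291.4])), (array([417.3, 199.6]), 31, array([ 598.2, -256.8])), (array([430.5, 201.9]), 15, array([ 589.1, -297.4])), (array([405.5, 204.9]), 15, array([ 582.9, -218.6]))]
```

View pics/f1.png

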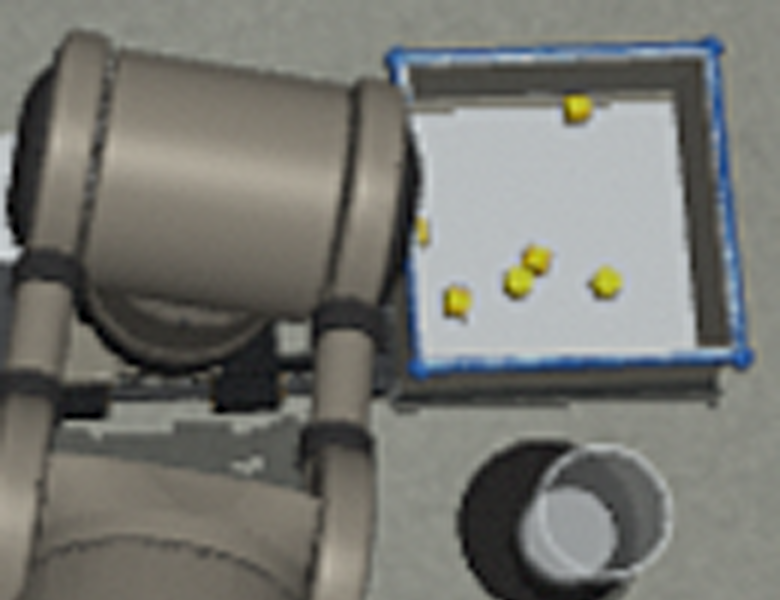

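>>> arm_command --pt "0 0.045 0 0" --pt "0 0.045 0 0" --pt "0 0.037 0 0" --pt "0 0 0 0" --pt "0 0 0 0"

```text
time: 87.55
tool_pos: [519.0, -35.5, 84.1]
tcp_rot: [-1.571, -0.001, 3.139]
contact_force: [0.6, -1.0, 1.5]
grip_width: 0.6
```

>>> arm_command --pt "0.012 0 0 0" --pt "0.012 0 0 0" --pt "0.012 0 0 0" --pt "0.012 0 0 0" --pt "0.012 0 0 0"

```text
time: 88.05
tool_pos: [460.8, -35.4, 86.7]
tcp_rot: [-1.569, 0.007, 3.14]
contact_force: [1.1, 0.8, 0.4]
grip_width: 0.6
```

>>> arm_command --pt "0.008 0 0 0" --pt "0.006 0 0 0" --pt "0.004 0 0 0" --pt "0 0 0 0"

```text
time: 88.45
tool_pos: [440.8, -34.5, 84.1]
tcp_rot: [-1.57, 0.0, 3.141]
contact_force: [0.7, -0.6, 0.3]
grip_width: 0.1
```

Run:
```python
from h import *
np.set_printoptions(precision=1,suppress=True)
s=vision.capture("side"); plan([])
R=cv2.inRange(cv2.cvtColor(s["img"],cv2.COLOR_RGB2HSV),(0,150,70),(6,255,255)); k,L,S,C=cv2.connectedComponentsWithStats(R)
print([(C[i],int(S[i,4]),ray(s,C[i],92)[:2]+[1.9,-.2]) for i in range(1,k) if S[i,4]>8 and C[i][0]<500])
```

```text
t 88.5 pos [441.  -34.5  84. ] yaw 3.141 J [-0.2  0.4  1.9 -0.   0.8  1.3] F [0.2 0.6 0.6] w 0.5
[(array([367.3, 180.2]), 35, array([418.1, -33. ]))]
```

>>> arm_command --pt "0.004 0 0 0" --pt "0.004 0 0 0" --pt "0.003 0 0 0" --pt "0 0 0 0"

```text
time: 88.9
tool_pos: [431.5, -34.6, 83.9]
tcp_rot: [-1.57, 0.004, 3.14]
contact_force: [6.0, 2.0, -5.9]
grip_width: 0.8
```

>>> arm_command --pt "0.002 0 0 0" --pt "0.002 0 0 0" --pt "0 0 0 0"

```text
time: 89.2
tool_pos: [431.1, -34.9, 84.4]
tcp_rot: [-1.57, 0.012, 3.139]
contact_force: [17.2, 3.1, -12.6]
grip_width: 0.4
```

```bash
cat > ball.py <<'E'
from h import *
np.set_printoptions(precision=1,suppress=True)
s=vision.capture("side"); plan([])
R=cv2.inRange(cv2.cvtColor(s["img"],cv2.COLOR_RGB2HSV),(0,150,70),(6,255,255)); k,L,S,C=cv2.connectedComponentsWithStats(R)
print([(C[i],int(S[i,4]),ray(s,C[i],92)[:2]+[1.9,-.2]) for i in range(1,k) if S[i,4]>8 and C[i][0]<500])
E
python3 ball.py
```

```text
t 89.2 pos [431.1 -34.9  84.4] yaw 3.139 J [-0.3  0.4  2.   0.   0.8  1.3] F [ 17.4   3.4 -12.2] w 0.6
[(array([370. , 181.6]), 40, array([409.5, -24.8]))]
```

>>> arm_command --pt "-0.02 0 0 0" --pt "-0.03 0 0 0" --pt "-0.04 -0.03 0 0" --pt "0 -0.045 0 0" --pt "0 -0.045 0 0"

```text
time: 89.75
tool_pos: [515.7, -34.3, 204.1]
tcp_rot: [-1.571, -0.003, 3.141]
contact_force: [-0.0, 0.2, -0.1]
grip_width: 0.5
```

>>> arm_command --pt "0 -0.045 0 0" --pt "0 0 0 0" --pt "0 0 0 0" --pt "0 0 0 0"

```text
time: 90.15
tool_pos: [514.9, -34.3, 247.2]
tcp_rot: [-1.571, -0.003, 3.141]
contact_force: [-0.3, 0.9, -1.0]
grip_width: 0.1
```

```bash
python3 ball.py
python3 - <<'E'
from h import *
np.set_printoptions(precision=1,suppress=True)
s=vision.capture("side"); t=vision.capture("top")
# stack heights: blue / green extents in the side view vs model (tops at z=82 / 62)
for col,P,top in (("blue",(635,-74),82),("green",(613.8,60.5),62)):
    m=cmask(s,col); off=np.array([-1.9,.2]); p=np.array(P)+off
    h=hull_model(s,*p,26,22,top); u=proj(s,(*p,50)).astype(int)
    w=np.zeros_like(m); w[u[1]-40:u[1]+40,u[0]-18:u[0]+18]=m[u[1]-40:u[1]+40,u[0]-18:u[0]+18]
    k,L,S,C=cv2.connectedComponentsWithStats(w); i=1+np.argmax(S[1:,4]); print(col,"mask bbox",S[i],"model collars u",h[:,0,0].min(),h[:,0,0].max(),"v",h[:,0,1].min(),h[:,0,1].max())
    print(" top-face line yaw",np.round(line_yaw(s,p,top,15,25,130),3))
for c,off in ((s,(1.9,-.2)),(t,(.4,-4.1))):
    for n in ("jar_mid","cup_mid"):
        for d in vision.find_in(c,n)[:1]: print(n,round(d["confidence"],2),world(c,d["xyz"]))
Y=cv2.inRange(cv2.cvtColor(t["img"],cv2.COLOR_RGB2HSV),(22,120,90),(36,255,255)); k,L,S,C=cv2.connectedComponentsWithStats(Y)
print("yellow",[(int(S[i,4]),ray(t,C[i],10)[:2]+[.4,-4.1]) for i in range(1,k) if S[i,4]>3 and C[i][1]>140])
E
```

```text
t 90.2 pos [514.9 -34.2 247. ] yaw 3.141 J [-0.2  0.3  1.5 -0.   1.3  1.4] F [ 0.3  0.7 -1.2] w 0.2
[(array([370. , 181.3]), 41, array([409.4, -26.6]))]
blue mask bbox [293 171  19  25 298] model collars u 294.10422 310.15616 v 170.77255 193.6599
 top-face line yaw [ -1.3 158.    1. ]
green mask bbox [292 197  21  21 300] model collars u 292.89502 310.34012 v 195.7054 215.64781
 top-face line yaw [ -2.4 200.    1. ]
jar_mid 0.53 [457.1  94.9  42.5]
cup_mid 0.96 [ 454.9 -238.7   68.4]
jar_mid 0.71 [457.8  81.7  63.8]
cup_mid 0.58 [ 465.8 -273.5   48.5]
yellow [(16, array([ 686.1, -292.4])), (31, array([ 599. , -257.7])), (15, array([ 589.9, -298.4])), (15, array([ 583.8, -219.4]))]
```

```bash
python3 -c "
from plant import job
print(job.close_job())"
```

```text
the job is handed in; nothing more can be done
None
```

I completed all the steps and handed the job in at about 90 s of the 210 s allowed. The hand-in gives no verdict, so the results below rest on my own checks.

- **Collars:** There were five on the table, and all are on their spindles: three blue and two green. One green collar was knocked aside partway through, so I measured it again before picking it up. I squeezed each collar from two directions to centre it before the spindle. All went on with no more than about 5 N of side force. In the last side view, both stack heights match fully seated collars to within about 1 pixel (roughly 3 mm).
- **Caps:** The arm can't tilt its tool, so I tipped the cup by pressing it against the hopper rim. The top view after pouring showed all six caps in the hopper and the cup empty. In the last picture the arm hid part of the hopper, so only five caps could be counted there.
- **Cup:** I turned it upright against the inside of the hopper wall and set it back on the mat, released. It shifted on release and now stands about 10–12 mm off the mat centre (limit 20 mm).
- **Lever:** I pushed it to its end stop. The ball moved about 73 mm, the force rose to 17 N, and it stayed there after I backed off.
- **Left alone:** The jar reads where it started, and I did not go near the plain ring, so I didn't measure it again at the end.

**Check that disagreed:** the last automatic reading of the white line on the top collars was off, about -1.3 rad for blue and -2.4 rad for green against about -2.67 rad expected. I put this down to the bright spindle tops and did not confirm it. A collar whose flat was turned that far could not have gone fully down.

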